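# Stow tool holders in the divided crate

### The job

Take the three steel tool holders out of the leaning rack and stand them upright, feet down, in the divided grey crate, one to a free cell: the tall one in the back row along the crate's high wall, the two short ones in the front row along the low wall. Set them down gently on the cell floors rather than dropping them, and leave the two hubs already in the crate and the jar and wrench on the bench where they are.

Things in the scene. Friction and masses are not known exactly. Their poses are not given: they have to be found in the camera images.
- tall_holder: The tall holder, leaning in the rack at the start, axis 27 degrees from vertical, top towards the robot. Plain round steel, 44 mm diameter for its lower 115 mm (two thin dark bands, 3 mm foot chamfer), then a 32 mm diameter nose; 132 mm long in all, about 0.45 kg. Origin: centre of the flat foot; z runs up its axis to the nose.
- short_holder_a: One of two alike short holders, leaning in the rack at the start, axis 27 degrees from vertical, top towards the robot. Plain round steel, 44 mm diameter for its lower 88 mm (two thin dark bands, 3 mm foot chamfer), then a 32 mm diameter nose; 105 mm long in all, about 0.35 kg. Origin: centre of the flat foot; z runs up its axis to the nose.
- short_holder_b: The other short holder, leaning in the rack at the start, axis 27 degrees from vertical, top towards the robot. Plain round steel, 44 mm diameter for its lower 88 mm (two thin dark bands, 3 mm foot chamfer), then a 32 mm diameter nose; 105 mm long in all, about 0.35 kg. Origin: centre of the flat foot; z runs up its axis to the nose.
- rack: Fixed grey steel rack, base 130 x 300 mm, origin at centre of underside, robot on its -x side. Three places 100 mm apart along y; feet stand 10 mm to +x and 45 mm up on a sloping ledge; the -x side of a holder leans on a board reaching 65 mm along it from the foot. Ribs 28 mm to each side of a place: 45 mm long, 10 mm high off the board. Holders pull out along their axis.
- crate: Fixed grey open crate, 140 (x) x 208 (y) mm, origin at centre of underside, z up. Six cells 64 x 64 mm inside, walls 4 mm, floor 5 mm thick. Cell centres: x = -34 mm (front row, low wall) or +34 mm (back row, high wall); y = -68, 0, +68 mm. Walls and dividers 45 mm high, but the back wall at +x and the ends of the side walls next to it 70 mm.
- stowed_hub_front: dark steel hub already standing in its crate cell (middle cell of the front row), 48 mm diameter, 38 mm high, origin at the centre of its underside, z up. Leave it where it is.
- stowed_hub_back: dark steel hub already standing in its crate cell (+y cell of the back row), 48 mm diameter, 38 mm high, origin at the centre of its underside, z up. Leave it where it is.
- grease_jar: White plastic screw-top jar standing on the bench, 60 mm diameter, 95 mm high; origin at the centre of its underside. Leave alone.
- wrench: Steel wrench, 200 mm long, lying on the bench along its x; origin at its middle, underside. Leave alone.

How it is judged (in metres and radians):
At the end, for the whole second after the job is handed in: Each of the three holders stands on the floor of a crate cell (foot height within 6 mm of the floor), upright within about 5.7 degrees, released and at rest: the tall one in the back row (high wall), the two short ones in the front row (low wall). The cells hold only one each (x of tall_holder in the frame of crate between 0.02 and 0.05 m and y of tall_holder in the frame of crate between -0.095 and 0.095 m and z of tall_holder in the frame of crate between -0.002 and 0.011 m and angle between each of tall_holder, short_holder_a, short_holder_b's own z axis and vertical below 0.1 rad and linear speed of each of tall_holder, short_holder_a, short_holder_b below 0.02 m/s and contact force between the fingers and tall_holder below 0.05 N and x of short_holder_a in the frame of crate between -0.05 and -0.02 m and y of short_holder_a in the frame of crate between -0.095 and 0.095 m and z of short_holder_a in the frame of crate between -0.002 and 0.011 m and contact force between the fingers and short_holder_a below 0.05 N and x of short_holder_b in the frame of crate between -0.05 and -0.02 m and y of short_holder_b in the frame of crate between -0.095 and 0.095 m and z of short_holder_b in the frame of crate between -0.002 and 0.011 m and contact force between the fingers and short_holder_b below 0.05 N); the robot touches nothing.
It fails at once if a holder is dropped: it moves faster than 0.5 m/s (a fall of over 13 mm) out of the gripper ((contact force between the fingers and tall_holder below 0.05 N and linear speed of tall_holder above 0.5 m/s) or (contact force between the fingers and short_holder_a below 0.05 N and linear speed of short_holder_a above 0.5 m/s) or (contact force between the fingers and short_holder_b below 0.05 N and linear speed of short_holder_b above 0.5 m/s)).
It fails at once if a hub already in the crate is shifted more than 30 mm or tipped over 0.4 rad (distance of any of stowed_hub_front, stowed_hub_back from where it was at the start of the episode above 0.03 m or angle between any of stowed_hub_front, stowed_hub_back's own z axis and vertical above 0.4 rad).
It fails at once if the jar or the wrench is moved more than 30 mm (distance of any of grease_jar, wrench from where it was at the start of the episode above 0.03 m).
It also fails if it takes over 72 s, if anything falls off the work surface, if the arm or the gripper's body presses on something with over 40 N, if the wrist force passes 120 N, or if a joint passes its speed limit or range.

### The arm

A 6-joint arm with a two-finger parallel gripper is mounted at the origin on the work surface. World frame = base frame: x ahead of the robot, y to its left, z up, the work surface at z = 0. Lengths are in m, angles in degrees, forces in N, time in s.
With the tool pointing down it reaches from about 0.275 to 0.825 m from the base axis. Payload 5.2 kg.
Tool frame: the origin (TCP) lies at the very end of the fingers, on their centre line; the grasp point (between the pads) lies env.hold_point_z behind it (env.hold_point_z is the distance from the TCP to the grasp point, in m); x points along the fingers, z is the direction in which the jaws open and shut, and the axes are right-handed (so a half turn about x gives the same grasp; the last joint's range is limited). The gripper opens to 93 mm and grips with 3 to 60 N. Pads are 15 mm wide; open, the fingers measure 128 mm over their backs; the gripper's body (75 mm by 188 mm) begins 65 mm behind the grasp point.
Start: joints at [-81.119, 14.817, 87.949, -0, 77.235, -11.62], TCP at [0.193, -0.515, 0.219] pointing down, gripper open.
Joint ranges: [-179.93, 179.93], [-52.35, 119.4], [10.71, 147.94], [-69.91, 249.91], [12.55, 155.21], [-178.61, 178.61]. Speed limits (degrees/s): [147.25, 147.25, 180, 180, 180, 180].

### API

Orientations are given as [roll, pitch, yaw] about the fixed x, y, z axes, in that order (R = Rz(yaw) Ry(pitch) Rx(roll)).
In Python, from plant import env, viewer gives the robot as it stands.
- The arm moves only by the tool arm_command, never from a script. Its arguments are lists of equal length, an entry for each row: "xyz": the shift along the world's x, y, z in cm, a list of three; "yaw": the turn about the world's z in degrees. In form: {"xyz": [[tx, ty, tz], ...], "yaw": [yaw, ...]}. A call has 1 to 10 rows; each row shifts and turns the pose as measured when the row begins; what a row does not reach is not made up. A row lasts 1/10 s, in which the tool goes at most 50 mm and 8.59 degrees, less where a joint would pass 70% of its speed; a pose out of reach is approached as far as the arm can. A call with a gripper value outside its range is refused whole. "gripper" is the finger opening in cm, from 0 to 9.3, set as the call begins (left out, the last holds). The fingers move at their own pace and stop on an object; "force" is the grip in N (left out, the last holds). Time passes only in rows, so rows that do not move let the fingers close. It gives the time, the measured TCP pose, the force and the opening at its end, in the units of the state.
- env.state(): the state, without advancing time (a new reading comes with each control period).
- viewer.snapshot(name): name is "side" or "top"; returns a dict with "img" (420x560x3 uint8, red, green, blue), "camera_matrix" (3x3 intrinsics, pixels), "R" (3x3) and "t" (3): a world point X has camera coordinates R X + t. Camera axes: x right, y down, z forward; pixel columns grow to the right and rows downward; lengths in m; the calibration is good to about 2 mm. A picture is of the moment at which its call begins. There is no depth.
- env.sign_off(): hands the job in, once; it reports no verdict.
The state is a dict: "time_s": time; "qpos": joint angles; "dq": joint speeds; "joint_torque": joint torques, N m; "position": TCP position; "tcp_rot": TCP orientation; "wrist_force": force on the tool from outside, world axes, zero at the start; "torque": the same for the moment, N m; "width": finger opening in m.
Only numpy, scipy, OpenCV 4.12 (cv2) and the standard library are available. Lean on these libraries where they do the work, as an engineer would, in place of code of your own. Each camera call takes 0.05 s, during which the arm holds its last target. There are 200 camera calls.

## Working session

There is one attempt and no reset: what is moved stays moved. The work goes in short steps, Python scripts to look and compute and a tool call to move; the robot and the scene stay as the last step left them, time stands still between calls to the robot, and variables do not carry over. Pictures are saved under pics/ and viewed, and the job is handed in when it is done.

Besides the shell and the picture viewer there is one more tool, called after ">>>" as name(argument=value, ...) on one line, values as JSON. arm_command: Moves the arm, as the interface text tells. Its arguments: {"type":"object","properties":{"xyz":{"type":"array","items":{"type":"array","items":{"type":"number"}}},"yaw":{"type":"array","items":{"type":"number"}},"gripper":{"type":"number"},"force":{"type":"number"}},"required":["xyz","yaw"]}

```bash
ls; mkdir -p pics
python3 - <<'E'
from plant import env, viewer
import cv2
print(env.state(), env.hold_point_z)
for n in ("side","top"):
    s=viewer.snapshot(n); print(n,s["camera_matrix"],s["R"],s["t"])
    cv2.imwrite(f"pics/{n}0.png",s["img"][:,:,::-1])
E
```

```text
pics
{'time_s': 0.0, 'qpos': array([-8.11204112e+01,  1.48617286e+01,  8.80138215e+01,  4.00442858e-04,
        7.72353778e+01, -1.16189341e+01]), 'dq': array([-0.05949215, -0.00107878, -0.02963385, -0.09434235, -0.08800875,
        0.00904001]), 'joint_torque': array([-9.44171079e-04, -4.37313116e+01, -2.84009564e+01,  7.20966747e-02,
        4.10463894e-02, -1.72822170e-04]), 'position': array([ 0.19253992, -0.51458037,  0.21777532]), 'tcp_rot': array([168.17943313,  89.88907133,  98.67786716]), 'wrist_force': array([-0.18729531,  1.08098089,  0.10287391]), 'torque': array([ 0.05006293, -0.0117309 , -0.04083221]), 'width': 0.09275474533384213} 0.0188
side [[441.25805299   0.         280.50062789]
 [  0.         441.25805299 205.39728715]
 [  0.           0.           1.        ]] [[-0.82759668 -0.56084328  0.02320689]
 [-0.3479439   0.48011616 -0.80524749]
 [ 0.44047564 -0.67449484 -0.59248454]] [0.45120431 0.24277235 0.82332973]
top [[529.00742304   0.         280.79925756]
 [  0.         529.00742304 208.78949602]
 [  0.           0.           1.        ]] [[ 0.02676824 -0.99959605  0.00955027]
 [-0.99724572 -0.02736392 -0.06893618]
 [ 0.06916966 -0.00767867 -0.99757536]] [-0.02130147  0.58466793  1.31935026]
```

View pics/side0.png

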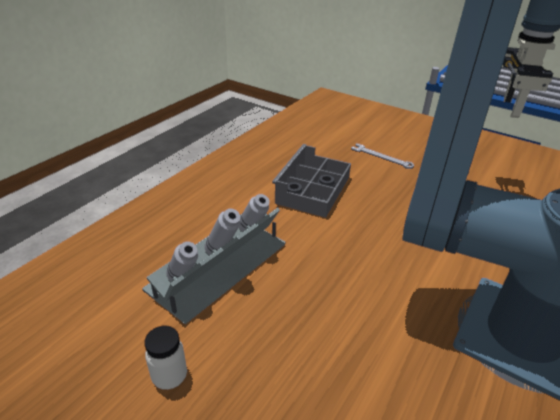

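View pics/top0.png

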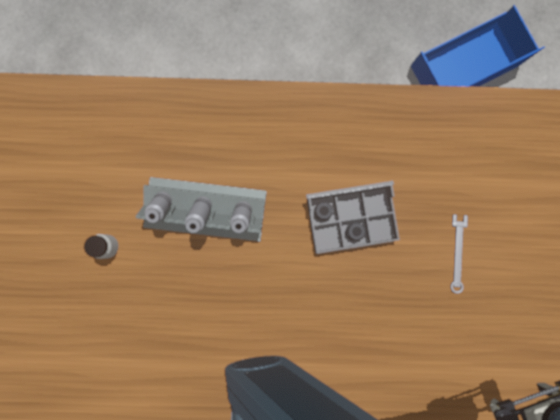

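Side view: the rack is at around (215,265), with the tall holder in the middle, and the crate is at (313,182). The jar is at (165,358) and the wrench at (383,156). I'll enlarge crops to get exact points.

Run:
```python
import cv2,numpy as np
def crop(n,x0,y0,w,h,k,o):
    i=cv2.imread(f"pics/{n}0.png")[y0:y0+h,x0:x0+w]; i=cv2.resize(i,None,fx=k,fy=k,interpolation=cv2.INTER_CUBIC)
    for a in range(0,w,20): cv2.putText(i,str(x0+a),(a*k,10),0,.35,(0,255,255),1); cv2.line(i,(a*k,12),(a*k,18),(0,255,255),1)
    for a in range(0,h,20): cv2.putText(i,str(y0+a),(0,a*k+4),0,.35,(0,255,255),1); cv2.line(i,(24,a*k),(30,a*k),(0,255,255),1)
    return i
cv2.imwrite("pics/c_top_rack.png",crop("top",130,165,150,90,5,0))
cv2.imwrite("pics/c_top_crate.png",crop("top",295,170,115,95,6,0))
cv2.imwrite("pics/c_side.png",crop("side",140,140,220,150,0 or 3,0)) 
cv2.imwrite("pics/c_side_rack.png",crop("side",140,185,155,110,5,0))
```

```text
(no output)
```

View pics/c_top_rack.png

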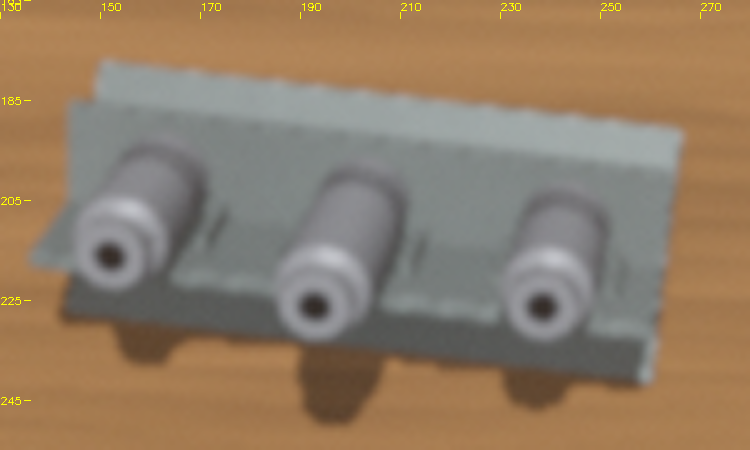

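View pics/c_top_crate.png

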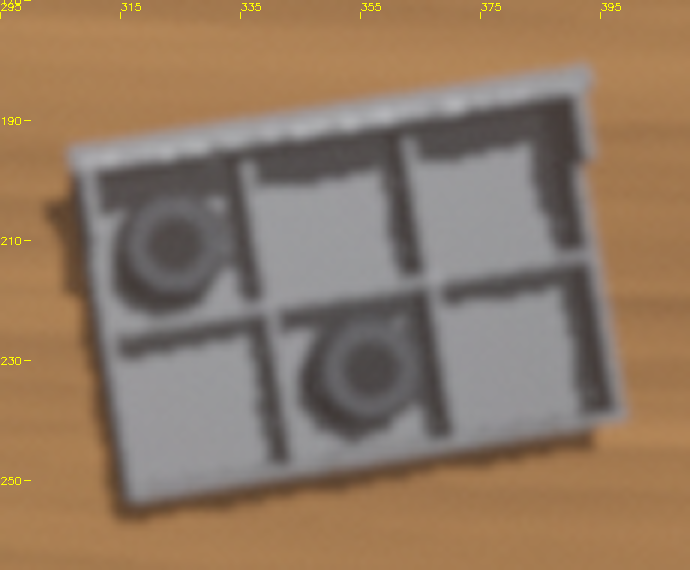

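View pics/c_side_rack.png

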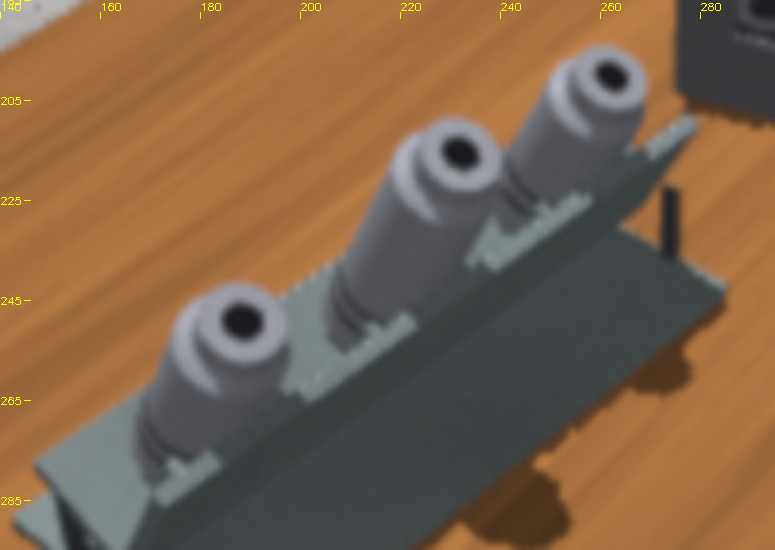

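```bash
cat > h.py <<'E'
import numpy as np
from plant import env, viewer
from scipy.optimize import least_squares
from scipy.spatial.transform import Rotation as Ro
import cv2
def proj(s,X):
    X=np.atleast_2d(X); c=X@np.asarray(s["R"]).T+s["t"]; p=c@np.asarray(s["camera_matrix"]).T
    return p[:,:2]/p[:,2:]
def place(q,P):
    c,s=np.cos(q[2]),np.sin(q[2]); P=np.asarray(P,float)
    return np.c_[q[0]+c*P[:,0]-s*P[:,1], q[1]+s*P[:,0]+c*P[:,1], P[:,2]]
def fit(cs,q0):  # cs: list (snap, model pts, pixels)
    f=lambda q: np.concatenate([(proj(s,place(q,P))-p).ravel() for s,P,p in cs])
    r=least_squares(f,q0); return r.x, r.fun
def tool():
    s=env.state(); R=Ro.from_euler("xyz",s["tcp_rot"],degrees=True).as_matrix()
    return s["position"],R,np.degrees(np.arctan2(R[1,2],R[0,2]))
def save(n,name,x0=0,y0=0,w=560,h=420,k=1):
    s=viewer.snapshot(n); i=s["img"][y0:y0+h,x0:x0+w,::-1]; i=cv2.resize(i,None,fx=k,fy=k,interpolation=cv2.INTER_CUBIC)
    if k>1:
        for a in range(0,w,20): cv2.putText(i,str(x0+a),(a*k,10),0,.35,(0,255,255),1)
        for a in range(0,h,20): cv2.putText(i,str(y0+a),(0,a*k+4),0,.35,(0,255,255),1)
    cv2.imwrite(f"pics/{name}.png",i); return s
E
python3 - <<'E'
from h import *
t,s=viewer.snapshot("top"),viewer.snapshot("side")
pt=np.array([[152,216],[193,226.2],[238.4,226.2]])-.4
ps=np.array([[188.4,249.2],[232,215.6],[262.2,200.4]])-.4
for a,b in zip(pt,ps):
    r=least_squares(lambda X:np.r_[proj(t,X)[0]-a,proj(s,X)[0]-b],[.6,.2,.14]); print("nose",r.x.round(4),r.fun.round(2))
c,n=np.cos(np.radians(27)),np.sin(np.radians(27))
P=[[.010-L*n,y,.045+L*c] for y,L in((.1,.105),(0,.132),(-.1,.105))]
q,f=fit([(t,P,pt),(s,P,ps)],[.6,.2,-.1]); print("rack",q[:2].round(4),np.degrees(q[2]),f.round(2)); print(place(q,P).round(4))
F=[[.010,y,.045] for y in(.1,0,-.1)]; print(place(q,F).round(4))
C=[[-.07,.104,.045],[-.07,-.104,.045],[.07,.104,.07],[.07,-.104,.07],[0,.034,.045],[0,-.034,.045]]
pc=np.array([[315.8,253.3],[399.2,239.2],[306.7,195],[393.3,181.3],[339.7,222.5],[366.7,217.2]])-.4
q,f=fit([(t,C,pc)],[.6,-.2,.1]); print("crate",q[:2].round(4),np.degrees(q[2]),f.round(2))
print(place(q,[[.034,-.068,0],[.034,0,0],[-.034,.068,0],[-.034,-.068,0]]).round(4))
print(proj(s,place(q,C)).round(0))
p,R,y=tool(); print(p,R[:,0],y)
E
```

```text
nose [0.552  0.291  0.1405] [ 0.29  0.38 -0.37 -0.04]
nose [0.5308 0.1928 0.1642] [ 0.14  0.21 -0.21 -0.02]
nose [0.5342 0.0923 0.1397] [ 0.19  0.31 -0.33 -0.03]
rack [0.581  0.1878] -5.217646247586036 [ 0.58  0.17  0.43 -0.    0.51  0.22 -0.43  0.56 -0.27  0.45 -0.25  0.22]
[[0.5526 0.2908 0.1386]
 [0.5313 0.1924 0.1626]
 [0.5344 0.0917 0.1386]]
[[0.6001 0.2865 0.045 ]
 [0.591  0.1869 0.045 ]
 [0.5819 0.0873 0.045 ]]
crate [ 0.5654 -0.1846] 10.604755692957726 [ 0.65 -0.42 -0.08  0.41  1.24  1.26 -1.67  1.71 -0.04 -1.99 -0.1  -0.98]
[[ 0.6113 -0.2452  0.    ]
 [ 0.5988 -0.1784  0.    ]
 [ 0.5194 -0.1241  0.    ]
 [ 0.5445 -0.2577  0.    ]]
[[326. 203.]
 [350. 163.]
 [274. 181.]
 [304. 145.]
 [309. 182.]
 [318. 170.]]
[ 0.19258232 -0.51485747  0.21814353] [-1.58984196e-04  1.09991796e-03 -9.99999382e-01] -69.50094800598245
```

Run:
```python
from h import *
q=[.5654,-.1846,np.radians(10.6)]
k=6
out=[]
for n,x0,y0,w,h in(("top",298,172,110,90),("side",265,140,95,80)):
    s=viewer.snapshot(n); i=cv2.resize(s["img"][y0:y0+h,x0:x0+w,::-1],None,fx=k,fy=k,interpolation=cv2.INTER_CUBIC)
    L=[[(-.07,-.104,.045),(-.07,.104,.045),(.03,.104,.045)],[(.07,.104,.07),(.07,-.104,.07)],[(0,.104,.045),(0,-.104,.045)],[(-.07,-.104,.045),(.03,-.104,.045)],
       [(-.07,.034,.045),(.07,.034,.045)],[(-.07,-.034,.045),(.07,-.034,.045)],[(-.07,-.104,0),(-.07,.104,0)]]
    for l in L:
        p=((proj(s,place(q,l))-[x0,y0]+.5)*k).astype(int); cv2.polylines(i,[p],False,(0,255,0),1)
    out.append(i)
H=max(o.shape[0] for o in out); 
for j,o in enumerate(out): cv2.imwrite(f"pics/ov{j}.png",o)
```

```text
(no output)
```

View pics/ov0.png

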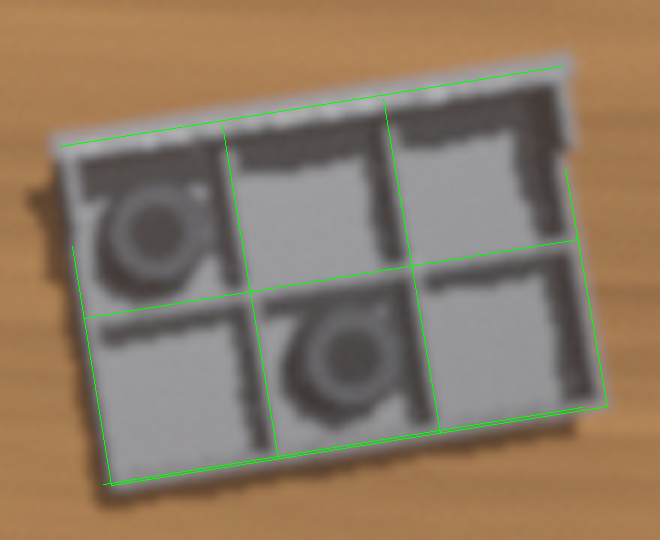

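View pics/ov1.png

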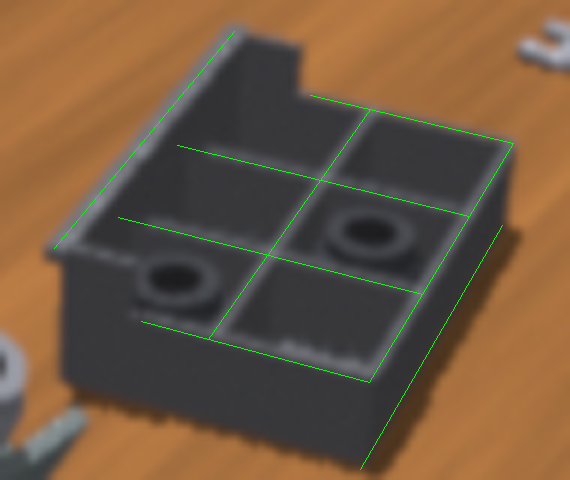

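The wireframe sits within about 2 mm on both views, and the noses agree to about 1 mm. The tall holder is in the middle of the rack. I'll approach above it.

>>> arm_command(xyz=[[2, 3.9, 0.3], [2, 3.9, 0.3], [2, 3.9, 0.3], [2, 3.9, 0.3], [2, 3.9, 0.3], [2, 3.9, 0.3], [2, 3.9, 0.3], [2, 3.9, 0.3], [2, 3.9, 0.3], [2, 3.9, 0.3]], yaw=[-2.6, -2.6, -2.6, -2.6, -2.6, -2.6, -2.6, -2.6, -2.6, -2.6], gripper=7.0, force=15)

```text
time_s: 1.3
position: [0.3941, -0.1148, 0.2483]
tcp_rot: [78.0, 89.8, -19.2]
wrist_force: [0.7, -1.2, -0.0]
width: 0.0703
```

>>> arm_command(xyz=[[2, 3.9, 0], [2, 3.9, 0], [2, 3.9, 0], [2, 3.9, 0], [2, 3.9, 0], [2, 3.9, 0], [1, 2, 0], [1, 2, 0], [0, 0, 0]], yaw=[0, 0, 0, 0, 0, 0, 0, 0, 0])

```text
time_s: 2.2
position: [0.5393, 0.178, 0.2492]
tcp_rot: [85.8, 89.6, -11.0]
wrist_force: [0.8, 0.5, -0.5]
width: 0.0699
```

>>> arm_command(xyz=[[0.5, 0.6, 0], [0.5, 0.6, 0], [0, 0, -2], [0, 0, -2], [0, 0, -2], [0, 0, -2], [0, 0, -2], [0, 0, -2], [0, 0, -1], [0, 0, 0]], yaw=[0.8, 0.7, 0, 0, 0, 0, 0, 0, 0, 0])

```text
time_s: 3.2
position: [0.5515, 0.1841, 0.1172]
tcp_rot: [81.5, 89.3, -14.0]
wrist_force: [-0.0, -0.9, -0.1]
width: 0.0703
```

Run:
```python
from h import *
save("side","d1",130,130,200,150,4); save("top","d2",120,140,190,140,4); print(tool())
```

```text
(array([0.55253296, 0.18446369, 0.11886795]), array([[ 0.01481712,  0.99537958, -0.09486807],
       [-0.00256987, -0.09484026, -0.99548919],
       [-0.99988692,  0.01499408,  0.00115274]]), np.float64(-95.4437299714672))
```

View pics/d1.png

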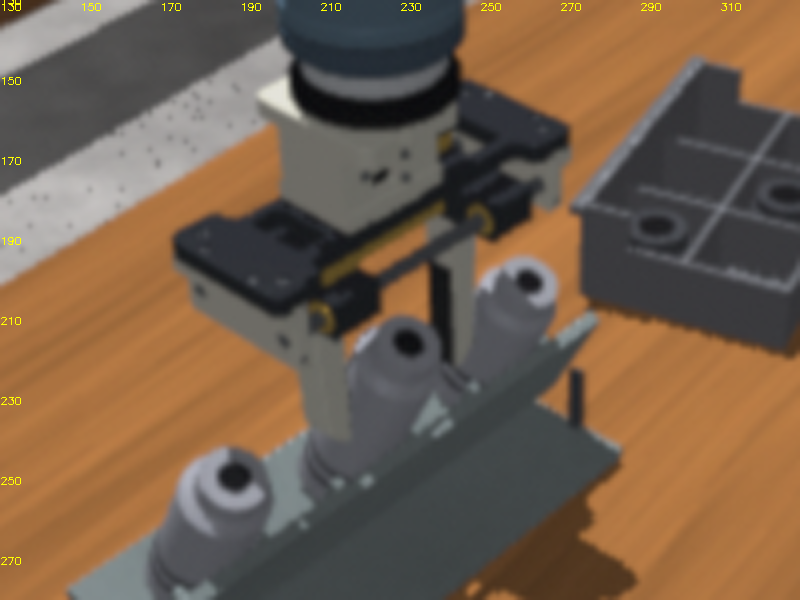

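View pics/d2.png

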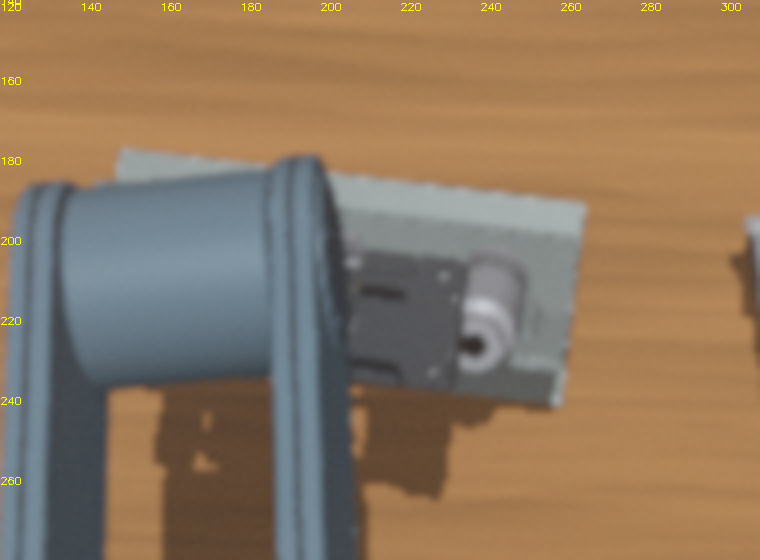

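Side view: the fingers straddle the tall holder's nose, with tips around (215,240) and (245,220), clear of the neighbours. I'll centre, go down 1 cm and close.

>>> arm_command(xyz=[[-0.3, 0.6, -0.5], [0, 0, -0.5], [0, 0, 0]], yaw=[0, 0, 0])

```text
time_s: 3.6
position: [0.5512, 0.1912, 0.1111]
tcp_rot: [90.6, 88.8, -4.9]
wrist_force: [-0.0, -0.8, -0.2]
width: 0.0696
```

>>> arm_command(xyz=[[0, 0, 0], [0, 0, 0], [0, 0, 0], [0, 0, 0], [0, 0, 0], [0, 0, 0], [0, 0, 0]], yaw=[0, 0, 0, 0, 0, 0, 0], gripper=3.5, force=25)

```text
time_s: 4.3
position: [0.5518, 0.1913, 0.1121]
tcp_rot: [90.4, 88.7, -5.0]
wrist_force: [-0.2, -0.1, 0.9]
width: 0.0436
```

>>> arm_command(xyz=[[-0.22, 0.02, 0.45], [-0.45, 0.04, 0.9], [-0.45, 0.04, 0.9], [-0.67, 0.06, 1.35], [-0.67, 0.06, 1.35], [-0.67, 0.06, 1.35], [-0.67, 0.06, 1.35], [0, 0, 2], [0, 0, 2], [0, 0, 0]], yaw=[0, 0, 0, 0, 0, 0, 0, 0, 0, 0])

```text
time_s: 5.3
position: [0.5054, 0.1954, 0.2389]
tcp_rot: [91.1, 88.9, -4.2]
wrist_force: [-0.6, 0.6, -4.0]
width: 0.0436
```

Run:
```python
from h import *
save("side","e1",130,100,200,150,4); print(tool())
```

```text
(array([0.50471295, 0.19529926, 0.23737196]), array([[ 1.65237694e-02,  9.95504331e-01, -9.32635668e-02],
       [-1.71789197e-03, -9.32478977e-02, -9.95641441e-01],
       [-9.99861997e-01,  1.66119663e-02,  1.69362130e-04]]), np.float64(-95.35138585189019))
```

View pics/e1.png

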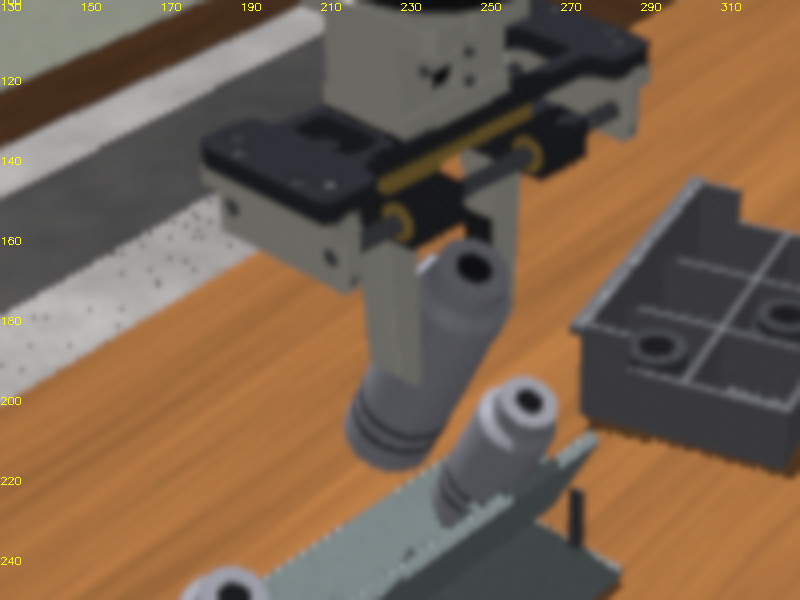

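The tall holder is held at its 27° lean, with its foot at about (395,450 in the crop), clear of the rack. I'll carry it above the back middle cell, then push the foot on the high wall to pivot it upright.

>>> arm_command(xyz=[[0, 0, 1.5], [0.3, -2, 1], [0.5, -3.5, 0], [0.5, -4, 0], [0.5, -4, 0], [0.5, -4, 0], [0.5, -4, 0], [0.5, -4, 0], [0.5, -4, 0], [0.5, -4, 0]], yaw=[2, 2, 2, 2, 2, 2, 2, 2, 0, 0])

```text
time_s: 6.35
position: [0.5359, -0.1434, 0.2518]
tcp_rot: [-151.4, 89.4, 130.6]
wrist_force: [0.5, 0.2, -3.4]
width: 0.0437
```

>>> arm_command(xyz=[[0.5, -3, 0], [0.3, -1.5, 0], [0, 0, 0]], yaw=[0, 0, 0])

```text
time_s: 6.65
position: [0.5414, -0.1943, 0.2473]
tcp_rot: [-138.9, 89.0, 142.7]
wrist_force: [-0.4, 0.5, -2.9]
width: 0.0438
```

```bash
cat >> h.py <<'E'
CR=np.array([.5654,-.1846]); CA=np.radians(10.6); M=np.array([[np.cos(CA),np.sin(CA)],[-np.sin(CA),np.cos(CA)]])
def rep():
    p,R,y=tool(); g=p-.0188*R[:,0]; e=M@(g[:2]-CR)*1000
    print("crate frame grip mm",e.round(1),"tcp",p.round(4),"heading",y.round(2),"appr",R[:,0].round(3),"F",env.state()["wrist_force"].round(1),"w",env.state()["width"].round(4)); return e
def go(cx,cy,z,yawt=-79.4):
    p,R,y=tool(); e=rep(); d=M.T@(np.array([cx,cy])-e)/10; print("need cm",d.round(2),round((z-p[2])*100,2),"yaw",round((yawt-y+90)%180-90,1))
E
python3 -c "
from h import *
go(-7,0,.110)"
```

```text
Traceback (most recent call last):
  File "h.py", line 29, in go
    p,R,y=tool(); e=rep(); d=M.T@(np.array([cx,cy])-e)/10; print("need cm",d.round(2),round((z-p[2])*100,2),"yaw",round((yawt-y+90)%180-90,1))
                    ~~~^^
  File "h.py", line 27, in rep
    print("crate frame grip mm",e.round(1),"tcp",p.round(4),"heading",y.round(2),"appr",R[:,0].round(3),"F",env.state()["wrist_force"].round(1),"w",env.state()["width"].round(4)); return e
                                                                                                                                                    ^^^^^^^^^^^^^^^^^^^^^^^^^^
AttributeError: 'float' object has no attribute 'round'
```

```bash
sed -i 's/env.state()\["width"\].round(4)/round(env.state()["width"],4)/' h.py
python3 -c "
from h import *
go(-7,0,.110)"
```

```text
crate frame grip mm [-25.1  -5.3] tcp [ 0.5414 -0.1943  0.2473] heading -78.39 appr [-0.014  0.01  -1.   ] F [-0.4  0.5 -2.9] w 0.0438
need cm [1.68 0.86] -13.73 yaw -1.0
```

>>> arm_command(xyz=[[0.9, 0.45, 0], [0.9, 0.45, 0], [0, 0, -2], [0, 0, -2], [0, 0, -2], [0, 0, -2], [0, 0, -2], [0, 0, -1], [0, 0, 0]], yaw=[-0.5, -0.5, 0, 0, 0, 0, 0, 0, 0])

```text
time_s: 7.55
position: [0.5657, -0.1661, 0.1348]
tcp_rot: [-158.2, 88.9, 123.1]
wrist_force: [-1.4, -0.0, -2.7]
width: 0.0437
```

Run:
```python
from h import *
go(-7,0,.110); save("side","f1",220,70,160,150,4); save("top","f2",290,150,130,130,4)
```

```text
crate frame grip mm [ 3.9 17.8] tcp [ 0.5657 -0.1661  0.1348] heading -78.69 appr [-0.01   0.016 -1.   ] F [-1.4 -0.  -2.7] w 0.0437
need cm [-0.74 -1.95] -2.48 yaw -0.7
```

View pics/f1.png

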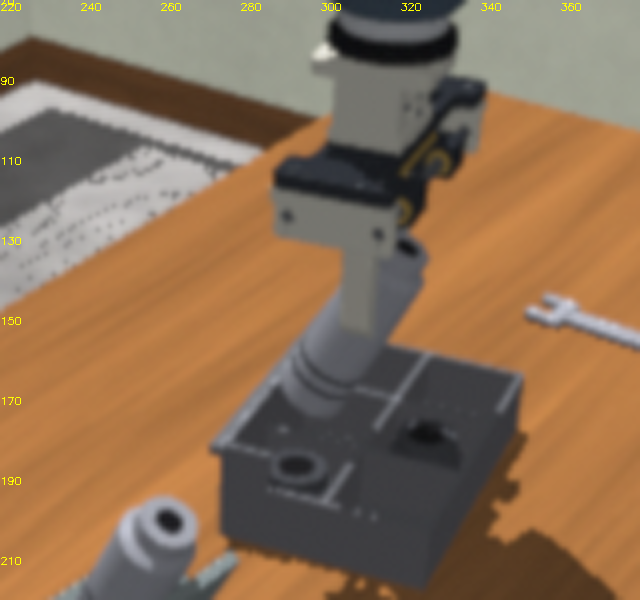

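View pics/f2.png

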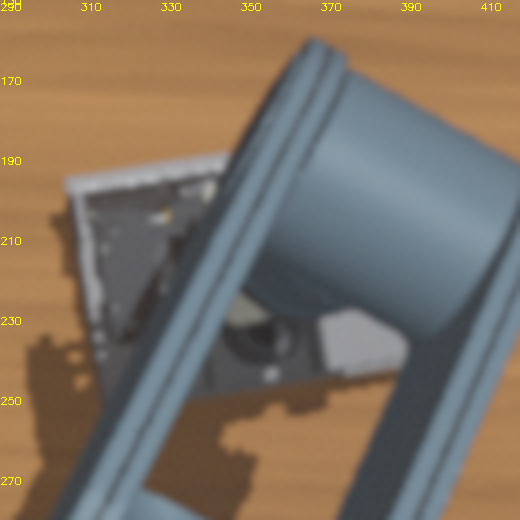

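The tall holder's foot is low over the back row near the high wall, at (315,170), but 18 mm too far to +y. I'll correct that before going lower.

>>> arm_command(xyz=[[-0.8, -0.7, 0], [0, -0.7, 0], [0, -0.6, 0], [0, 0, 0], [0, 0, 0]], yaw=[-0.3, -0.3, 0, 0, 0])

```text
time_s: 8.15
position: [0.56, -0.1907, 0.1408]
tcp_rot: [174.6, 89.4, 95.2]
wrist_force: [0.5, 0.0, -3.8]
width: 0.0435
```

```bash
python3 -c "
from h import *
go(-7,0,.110)"
```

```text
crate frame grip mm [-6.5 -5.2] tcp [ 0.56   -0.1907  0.1408] heading -79.42 appr [-0.001  0.01  -1.   ] F [ 0.5  0.  -3.8] w 0.0435
need cm [-0.15  0.5 ] -3.08 yaw 0.0
```

>>> arm_command(xyz=[[-0.1, 0.4, -0.8], [0, 0, -1], [0, 0, -0.8], [0, 0, 0], [0, 0, 0]], yaw=[0, 0, 0, 0, 0])

```text
time_s: 8.65
position: [0.5582, -0.1856, 0.1115]
tcp_rot: [-178.2, 89.3, 102.4]
wrist_force: [-0.1, 0.1, -2.7]
width: 0.0438
```

Run:
```python
from h import *
go(-7,0,.110); save("side","g1",230,80,140,140,4)
```

```text
crate frame grip mm [-7.3  0.1] tcp [ 0.5582 -0.1856  0.1115] heading -79.43 appr [-0.003  0.012 -1.   ] F [-0.1  0.1 -2.7] w 0.0438
need cm [ 0.03 -0.  ] -0.15 yaw 0.0
```

View pics/g1.png

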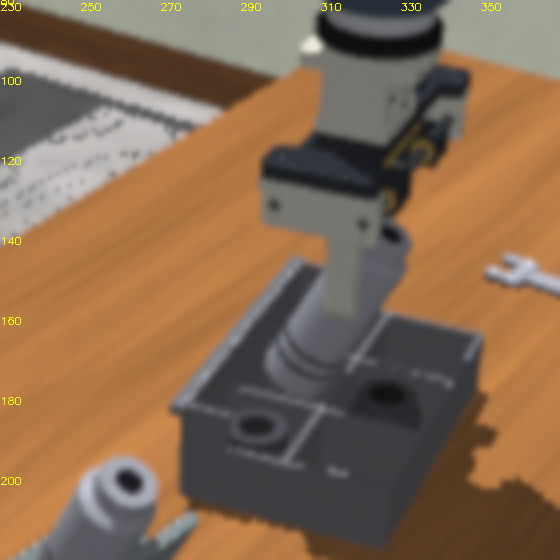

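>>> arm_command(xyz=[[0.6, 0.11, 0], [0.6, 0.11, 0], [0.6, 0.11, 0], [0.6, 0.11, 0], [0.6, 0.11, 0], [0.6, 0.11, 0], [0, 0, 0]], yaw=[0, 0, 0, 0, 0, 0, 0])

```text
time_s: 9.4
position: [0.5908, -0.1801, 0.1129]
tcp_rot: [-127.8, 88.9, 152.9]
wrist_force: [-1.3, -0.7, -5.0]
width: 0.0435
```

Run:
```python
from h import *
go(44,0,.110); save("side","g2",230,80,140,140,4)
```

```text
crate frame grip mm [26.1 -0.5] tcp [ 0.5908 -0.1801  0.1129] heading -79.34 appr [-0.017  0.009 -1.   ] F [-1.3 -0.7 -5. ] w 0.0435
need cm [1.75 0.38] -0.29 yaw -0.1
```

View pics/g2.png

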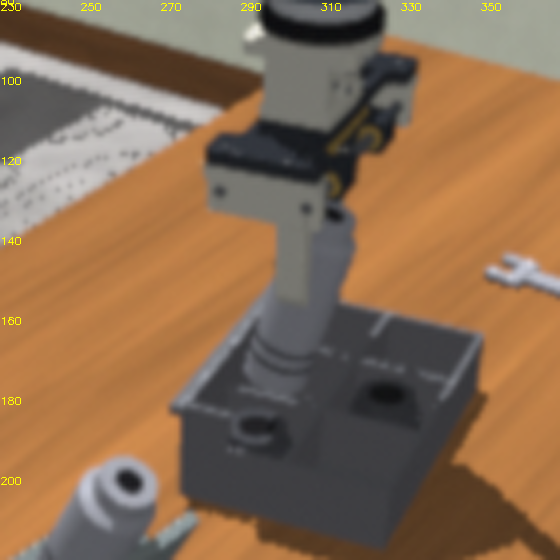

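The push on the wall is pivoting it as planned; the lean has roughly halved. I'll continue.

>>> arm_command(xyz=[[0.6, 0.11, 0], [0.6, 0.11, 0], [0.5, 0.1, 0], [0.3, 0.05, 0], [0, 0, 0]], yaw=[0, 0, 0, 0, 0])

```text
time_s: 9.95
position: [0.6074, -0.1773, 0.1135]
tcp_rot: [-116.3, 88.4, 164.4]
wrist_force: [-2.2, -0.1, -3.4]
width: 0.0434
```

Run:
```python
from h import *
go(46,0,.110); save("side","g3",230,80,140,140,4)
```

```text
crate frame grip mm [43.1 -0.8] tcp [ 0.6074 -0.1773  0.1135] heading -79.33 appr [-0.026  0.007 -1.   ] F [-2.2 -0.1 -3.4] w 0.0434
need cm [0.27 0.13] -0.35 yaw -0.1
```

View pics/g3.png

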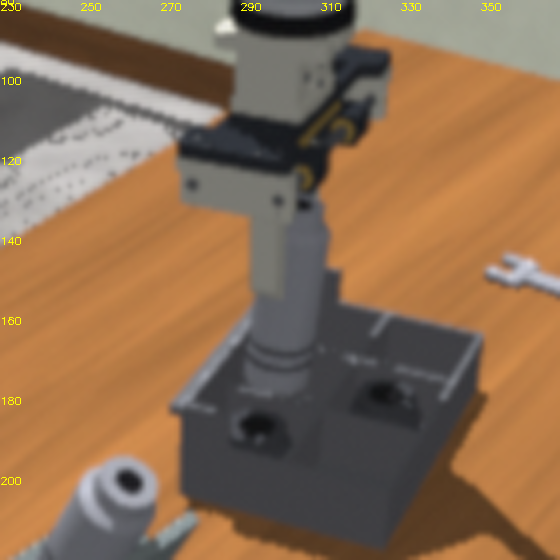

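>>> arm_command(xyz=[[0.5, 0.1, 0], [0.4, 0.07, 0], [0, 0, 0]], yaw=[0, 0, 0])

```text
time_s: 10.3
position: [0.6152, -0.1764, 0.1139]
tcp_rot: [-112.9, 88.3, 167.8]
wrist_force: [-2.6, -0.9, -2.5]
width: 0.0435
```

Run:
```python
from h import *
go(46,0,.080); save("side","g4",230,80,140,140,4)
```

```text
crate frame grip mm [51.  -1.3] tcp [ 0.6152 -0.1764  0.1139] heading -79.35 appr [-0.029  0.006 -1.   ] F [-2.6 -0.9 -2.5] w 0.0435
need cm [-0.51  0.04] -3.39 yaw -0.1
```

View pics/g4.png

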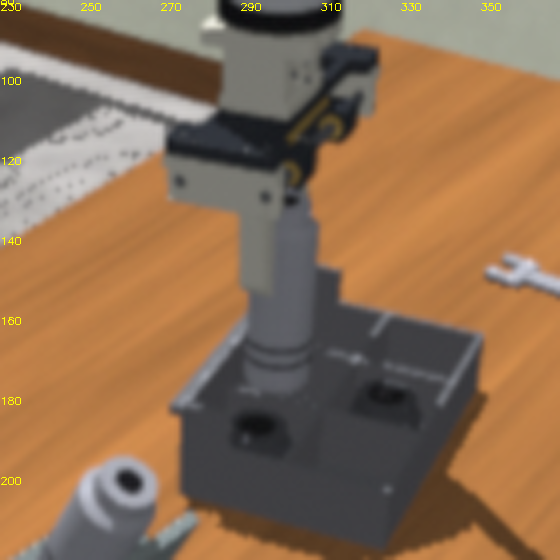

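Run:
```python
from h import *
s=save("side","g5",270,110,60,80,7)
p,R,_=tool(); g=p-.0188*R[:,0]
ax=M.T@np.array([.047,-.0013])+CR
i=cv2.imread("pics/g5.png")
# silhouettes for vertical cylinder, r=22mm about ax; z .04-.15
d=np.array([s["R"][0][0],s["R"][0][1]]); d/=np.linalg.norm(d)
for sg in(-1,1):
  l=[[*(ax+sg*.022*d),z] for z in(.04,.15)]
  q=((proj(s,l)-[270,110]+.5)*7).astype(int); cv2.line(i,tuple(map(int,q[0])),tuple(map(int,q[1])),(0,255,0),1)
cv2.imwrite("pics/g5.png",i)
```

```text
(no output)
```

View pics/g5.png

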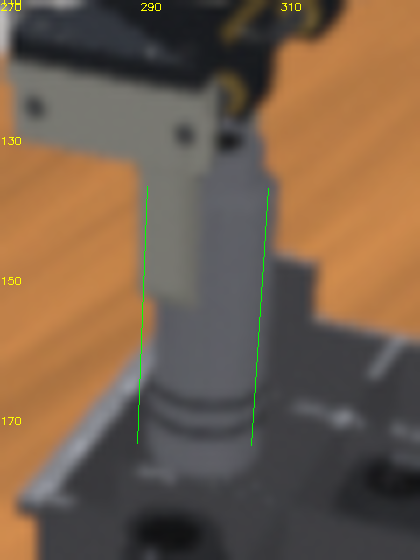

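Edge slopes compared with a projected vertical put the holder within about 1° of upright. I'll back off 4 mm from the wall and lower slowly.

>>> arm_command(xyz=[[-0.4, -0.07, 0], [0, 0, -0.6], [0, 0, -0.6], [0, 0, -0.6], [0, 0, -0.4], [0, 0, 0]], yaw=[0, 0, 0, 0, 0, 0])

```text
time_s: 11.0
position: [0.6135, -0.1761, 0.0896]
tcp_rot: [-119.8, 88.7, 160.8]
wrist_force: [-0.1, -0.4, -4.1]
width: 0.0435
```

```bash
python3 -c "
from h import *
go(46,0,.080)"
```

```text
crate frame grip mm [49.2 -0.7] tcp [ 0.6135 -0.1761  0.0896] heading -79.38 appr [-0.022  0.008 -1.   ] F [-0.1 -0.4 -4.1] w 0.0435
need cm [-0.33  0.01] -0.96 yaw -0.0
```

>>> arm_command(xyz=[[-0.5, -0.1, -0.3], [0, 0, -0.3], [0, 0, -0.2], [0, 0, 0]], yaw=[0, 0, 0, 0])

```text
time_s: 11.4
position: [0.6089, -0.1773, 0.082]
tcp_rot: [-120.6, 88.8, 160.0]
wrist_force: [-0.2, -0.0, -3.2]
width: 0.0429
```

>>> arm_command(xyz=[[0, 0, -0.2], [0, 0, 0]], yaw=[0, 0])

```text
time_s: 11.6
position: [0.6099, -0.1774, 0.0822]
tcp_rot: [-121.3, 89.0, 159.3]
wrist_force: [0.8, 1.2, -3.8]
width: 0.0431
```

>>> arm_command(xyz=[[0, 0, -0.3], [0, 0, -0.3], [0, 0, 0]], yaw=[0, 0, 0])

```text
time_s: 11.9
position: [0.6129, -0.1774, 0.0822]
tcp_rot: [-126.9, 89.4, 153.7]
wrist_force: [0.2, -0.5, -3.3]
width: 0.0433
```

Run:
```python
from h import *
rep(); save("side","g6",230,80,140,140,5)
```

```text
crate frame grip mm [48.2 -1.7] tcp [ 0.6129 -0.1774  0.0822] heading -79.38 appr [-0.009  0.004 -1.   ] F [ 0.2 -0.5 -3.3] w 0.0433
```

View pics/g6.png

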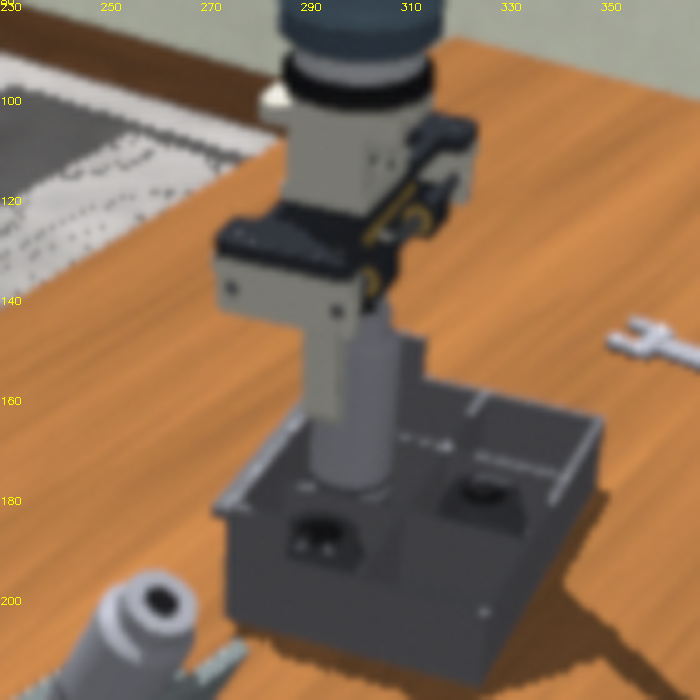

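>>> arm_command(xyz=[[-0.3, 0, -0.5], [0, 0, 0]], yaw=[0, 0])

```text
time_s: 12.15
position: [0.6144, -0.1778, 0.0822]
tcp_rot: [124.8, 89.8, 45.4]
wrist_force: [-0.2, 0.5, -3.1]
width: 0.0436
```

>>> arm_command(xyz=[[0, 0, 0], [0, 0, 0]], yaw=[0, 0])

```text
time_s: 12.35
position: [0.6142, -0.1779, 0.0815]
tcp_rot: [127.5, 89.9, 48.1]
wrist_force: [0.6, 1.3, 1.3]
width: 0.0434
```

>>> arm_command(xyz=[[0, 0, -0.4], [0, 0, 0], [0, 0, 0]], yaw=[0, 0, 0])

```text
time_s: 12.65
position: [0.6164, -0.1778, 0.0809]
tcp_rot: [91.4, 89.6, 12.0]
wrist_force: [-0.2, -0.3, -3.5]
width: 0.0435
```

Run:
```python
from h import *
rep(); s=save("side","g7",260,110,80,90,6)
ax=M.T@np.array([.045,-.0015])+CR; i=cv2.imread("pics/g7.png")
d=np.array([s["R"][0][0],s["R"][0][1]]); d/=np.linalg.norm(d)
for sg in(-1,1):
  q=((proj(s,[[*(ax+sg*.022*d),z] for z in(.005,.12)])-[260,110]+.5)*6).astype(int); cv2.line(i,tuple(map(int,q[0])),tuple(map(int,q[1])),(0,255,0),1)
cv2.imwrite("pics/g7.png",i)
```

```text
crate frame grip mm [51.2 -2.7] tcp [ 0.6164 -0.1778  0.0809] heading -79.41 appr [ 0.007  0.001 -1.   ] F [-0.2 -0.3 -3.5] w 0.0435
```

View pics/g7.png

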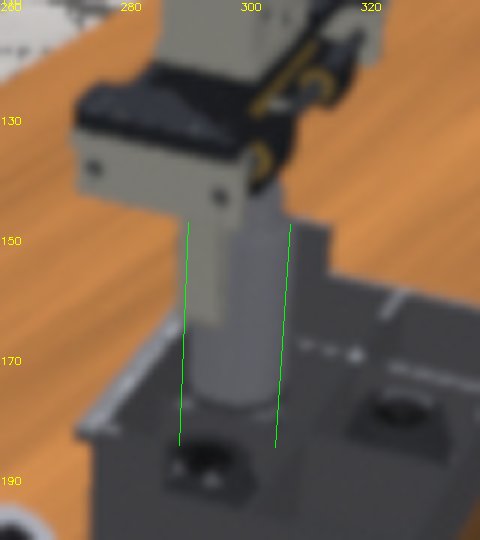

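The holder looks upright, with the body/nose step where it should be for a foot on the floor, and the descent has stopped at TCP z ≈ 0.081 (expected 0.080). I'll release.

>>> arm_command(xyz=[[0, 0, 0], [0, 0, 0], [0, 0, 0], [0, 0, 0]], yaw=[0, 0, 0, 0], gripper=6.4)

```text
time_s: 13.1
position: [0.6158, -0.1783, 0.0794]
tcp_rot: [100.4, 89.7, 21.0]
wrist_force: [0.7, -0.4, 0.2]
width: 0.0638
```

Run:
```python
from h import *
rep(); s=save("side","g8",260,110,80,90,6)
ax=M.T@np.array([.045,-.0015])+CR; i=cv2.imread("pics/g8.png")
d=np.array([s["R"][0][0],s["R"][0][1]]); d/=np.linalg.norm(d)
for sg in(-1,1):
  q=((proj(s,[[*(ax+sg*.022*d),z] for z in(.005,.12)])-[260,110]+.5)*6).astype(int); cv2.line(i,tuple(map(int,q[0])),tuple(map(int,q[1])),(0,255,0),1)
cv2.imwrite("pics/g8.png",i)
```

```text
crate frame grip mm [50.7 -3.1] tcp [ 0.6158 -0.1783  0.0794] heading -79.43 appr [ 0.005  0.002 -1.   ] F [ 0.7 -0.4  0.2] w 0.0638
```

View pics/g8.png

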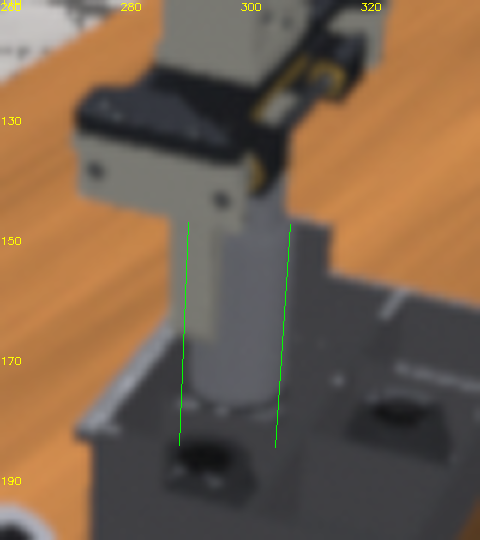

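>>> arm_command(xyz=[[0, 0, 1.5], [0, 0, 2], [0, 0, 2.5], [0, 0, 3], [0, 0, 3], [-0.4, 2, 2], [-0.9, 4, 0], [-0.9, 4, 0], [-0.9, 4, 0], [-0.9, 4, 0]], yaw=[0, 0, 0, 0, 0, -2, -3, -3, -3, -3], gripper=7.0)

```text
time_s: 14.15
position: [0.5739, 0.0011, 0.2237]
tcp_rot: [104.6, 89.6, 10.1]
wrist_force: [1.0, -0.5, 0.1]
width: 0.0698
```

>>> arm_command(xyz=[[-0.6, 3.5, 0], [-0.4, 2, 0], [0, 0, 0], [0, 0, 0]], yaw=[-1, 0, 0, 0])

```text
time_s: 14.55
position: [0.5614, 0.0634, 0.2248]
tcp_rot: [110.5, 89.6, 15.2]
wrist_force: [-0.3, -0.8, 0.5]
width: 0.07
```

```bash
cat >> h.py <<'E'
def gow(x,y,z,yawt):
    p,R,h=tool(); g=p-.0188*R[:,0]; print("tcp",p.round(4),"appr",R[:,0].round(3),"need cm",((x-g[0])*100).round(2),((y-g[1])*100).round(2),((z-p[2])*100).round(2),"yaw",round((yawt-h+90)%180-90,1))
E
python3 - <<'E'
from h import *
gow(.5475,.0904,.094,-95.2)
save("side","h1",230,80,140,140,4);save("top","h2",290,170,120,100,4)
E
```

```text
tcp [0.5614 0.0634 0.2248] appr [ 0.007  0.002 -1.   ] need cm -1.38 2.71 -13.08 yaw 0.1
```

View pics/h1.png

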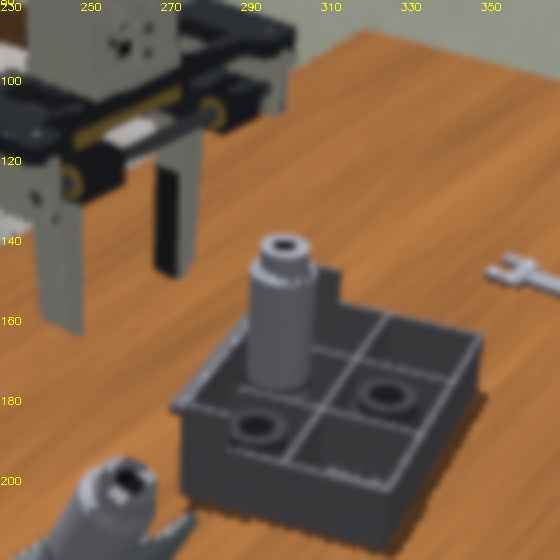

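View pics/h2.png

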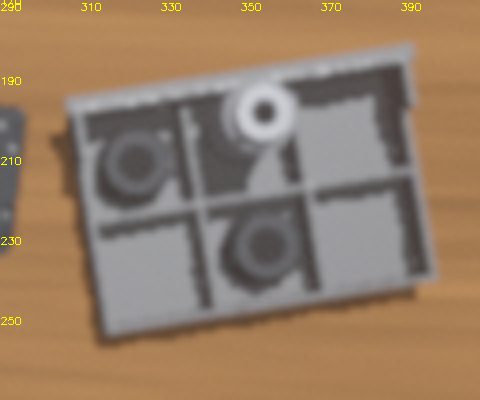

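The tall holder stands upright in the back middle cell against the high wall (nose at (301,141) in side view, (356,198) in top view). Next is the right short holder.

>>> arm_command(xyz=[[-0.7, 1.2, -2], [-0.6, 1.2, -2], [0, 0, -2], [0, 0, -2], [0, 0, -1], [0, 0, 0]], yaw=[0, 0, 0, 0, 0, 0])

```text
time_s: 15.25
position: [0.5515, 0.0788, 0.1322]
tcp_rot: [94.7, 89.4, -1.3]
wrist_force: [-0.6, 0.3, 0.7]
width: 0.0699
```

Run:
```python
from h import *
gow(.5475,.0904,.094,-95.2)
t,s=viewer.snapshot("top"),viewer.snapshot("side")
for a,b in[((355.9,197.6),(300.9,140.9))]:
    r=least_squares(lambda X:np.r_[proj(t,X)[0]-a,proj(s,X)[0]-b],[.6,-.2,.14]); print("tall nose",r.x.round(4),r.fun.round(2),(M@(r.x[:2]-CR)).round(4))
```

```text
tcp [0.5515 0.0788 0.1322] appr [ 0.011 -0.    -1.   ] need cm -0.38 1.16 -3.82 yaw 0.8
tall nose [ 0.6072 -0.1779  0.138 ] [ 0.09  0.17 -0.21 -0.01] [ 0.0423 -0.0011]
```

>>> arm_command(xyz=[[-0.4, 1.1, 0], [0, 0, -1], [0, 0, -1.5], [0, 0, -1], [0, 0, 0]], yaw=[0.8, 0, 0, 0, 0])

```text
time_s: 15.85
position: [0.5509, 0.0912, 0.1007]
tcp_rot: [94.3, 88.8, -0.7]
wrist_force: [-0.1, -0.8, 0.1]
width: 0.0701
```

Run:
```python
from h import *
gow(.5475,.0904,.094,-95.2); save("side","h3",180,120,160,130,4)
```

```text
tcp [0.5509 0.0912 0.1007] appr [ 0.021 -0.    -1.   ] need cm -0.3 -0.08 -0.67 yaw -0.2
```

View pics/h3.png

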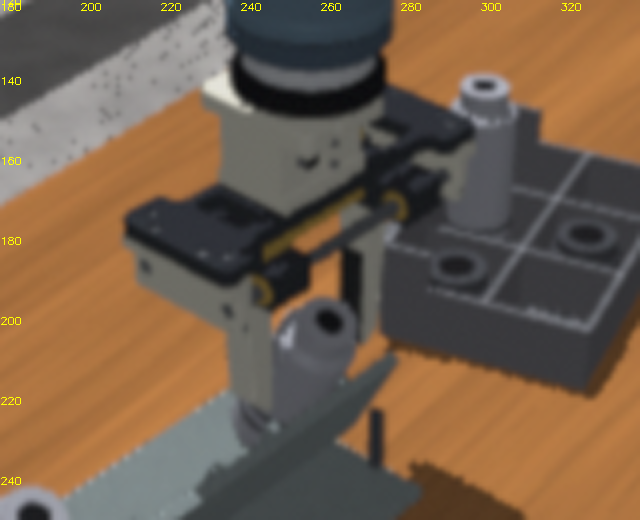

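The fingers straddle the short holder, clear of the board. I'll go down 8 mm more and close.

>>> arm_command(xyz=[[-0.3, 0, -0.5], [0, 0, -0.4], [0, 0, 0]], yaw=[0, 0, 0])

```text
time_s: 16.2
position: [0.5487, 0.0912, 0.0926]
tcp_rot: [94.0, 88.6, -1.0]
wrist_force: [-0.1, 0.2, -0.8]
width: 0.07
```

>>> arm_command(xyz=[[0, 0, 0], [0, 0, 0], [0, 0, 0], [0, 0, 0], [0, 0, 0], [0, 0, 0], [0, 0, 0]], yaw=[0, 0, 0, 0, 0, 0, 0], gripper=3.5, force=25)

```text
time_s: 16.9
position: [0.5494, 0.0907, 0.0934]
tcp_rot: [92.8, 88.5, -2.2]
wrist_force: [0.4, -0.9, -0.1]
width: 0.0436
```

>>> arm_command(xyz=[[-0.22, 0.02, 0.45], [-0.45, 0.04, 0.9], [-0.45, 0.04, 0.9], [-0.67, 0.06, 1.35], [-0.67, 0.06, 1.35], [-0.67, 0.06, 1.35], [-0.67, 0.06, 1.35], [0, 0, 2], [0, 0, 1.5], [0, 0, 0]], yaw=[0, 0, 0, 0, 0, 0, 0, 0, 0, 0])

```text
time_s: 17.9
position: [0.5024, 0.0954, 0.2153]
tcp_rot: [94.2, 88.8, -0.8]
wrist_force: [0.6, 0.2, -3.0]
width: 0.0434
```

Run:
```python
from h import *
rep(); save("side","h4",180,120,160,130,4)
```

```text
crate frame grip mm [-10.8 286.9] tcp [0.5024 0.0954 0.2153] heading -94.98 appr [ 0.022 -0.    -1.   ] F [ 0.6  0.2 -3. ] w 0.0434
```

View pics/h4.png

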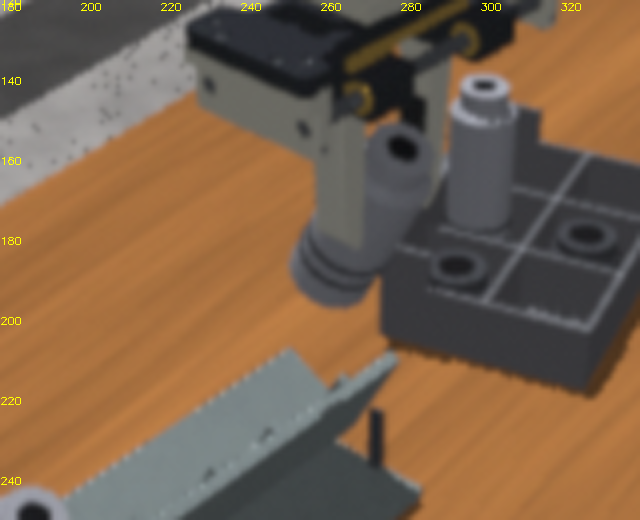

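```bash
python3 -c "
from h import *
go(-59,-68,.16)"
```

```text
crate frame grip mm [-11.2 287. ] tcp [0.5019 0.0954 0.2142] heading -94.98 appr [ 0.02 -0.   -1.  ] F [-0.2  0.4 -2.4] w 0.044
need cm [  1.84 -35.77] -5.42 yaw 15.6
```

>>> arm_command(xyz=[[0.1, -2, 0], [0.2, -3.5, 0], [0.2, -4, 0], [0.2, -4, 0], [0.2, -4, 0], [0.2, -4, 0], [0.2, -4, 0], [0.2, -3.5, 0], [0.2, -2.5, 0], [0, -1, 0]], yaw=[2, 2, 2, 2, 2, 2, 2, 1, 0, 0])

```text
time_s: 18.95
position: [0.5071, -0.2353, 0.2057]
tcp_rot: [166.5, 89.2, 87.5]
wrist_force: [0.1, -0.2, -3.4]
width: 0.0436
```

>>> arm_command(xyz=[[0, 0, 0], [0, 0, 0], [0, 0, 0]], yaw=[0, 0, 0])

```text
time_s: 19.25
position: [0.5054, -0.2333, 0.2037]
tcp_rot: [179.8, 89.0, 100.7]
wrist_force: [-0.3, -0.0, -3.7]
width: 0.0436
```

```bash
python3 -c "
from h import *
go(-59,-68,.12)"
```

```text
crate frame grip mm [-68.  -37.2] tcp [ 0.5054 -0.2333  0.2037] heading -79.08 appr [-0.003  0.018 -1.   ] F [-0.3 -0.  -3.7] w 0.0436
need cm [ 1.45 -2.86] -8.37 yaw -0.3
```

>>> arm_command(xyz=[[0.5, -1, 0], [0.5, -1, 0], [0.3, -0.6, -1], [0, 0, -2], [0, 0, -2], [0, 0, -1.5], [0, 0, 0], [0, 0, 0]], yaw=[0, 0, 0, 0, 0, 0, 0, 0])

```text
time_s: 20.05
position: [0.5218, -0.2601, 0.1349]
tcp_rot: [174.3, 89.0, 95.5]
wrist_force: [-0.4, 0.8, -3.6]
width: 0.0439
```

```bash
python3 -c "
from h import *
go(-59,-68,.073)"
```

```text
crate frame grip mm [-56.8 -66.5] tcp [ 0.5218 -0.2601  0.1349] heading -78.81 appr [-0.002  0.017 -1.   ] F [-0.4  0.8 -3.6] w 0.0439
need cm [-0.19 -0.19] -6.19 yaw -0.6
```

>>> arm_command(xyz=[[-0.2, -0.2, -1.2], [0, 0, -1.3], [0, 0, -1], [0, 0, 0]], yaw=[-0.3, -0.3, 0, 0])

```text
time_s: 20.45
position: [0.5206, -0.2632, 0.0985]
tcp_rot: [166.0, 89.1, 86.5]
wrist_force: [-0.1, 1.0, -3.0]
width: 0.0434
```

Run:
```python
from h import *
go(-59,-68,.073); save("side","i1",260,80,110,130,5)
```

```text
crate frame grip mm [-58.6 -69.2] tcp [ 0.5206 -0.2632  0.0985] heading -79.47 appr [ 0.001  0.015 -1.   ] F [-0.1  1.  -3. ] w 0.0434
need cm [-0.06  0.11] -2.55 yaw 0.1
```

View pics/i1.png

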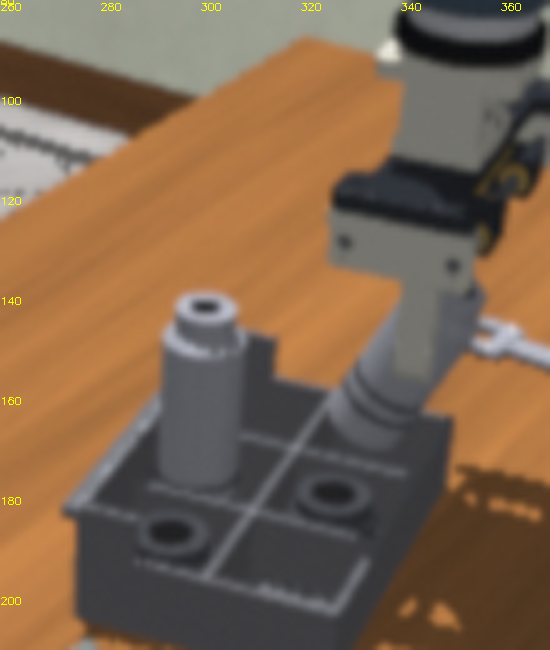

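The foot is over the front -y cell, with its left edge at (326,160). Once lowered it should clear the divider by some millimetres.

>>> arm_command(xyz=[[0, 0.1, -0.9], [0, 0, -0.9], [0, 0, -0.7], [0, 0, 0]], yaw=[0, 0, 0, 0])

```text
time_s: 20.9
position: [0.5215, -0.2626, 0.0729]
tcp_rot: [156.1, 89.2, 76.7]
wrist_force: [0.6, -0.6, -3.0]
width: 0.0436
```

Run:
```python
from h import *
go(-59,-68,.073); save("side","i2",260,80,110,130,5)
```

```text
crate frame grip mm [-57.6 -68.8] tcp [ 0.5215 -0.2626  0.0729] heading -79.45 appr [ 0.003  0.013 -1.   ] F [ 0.6 -0.6 -3. ] w 0.0436
need cm [-0.15  0.05] 0.01 yaw 0.0
```

View pics/i2.png

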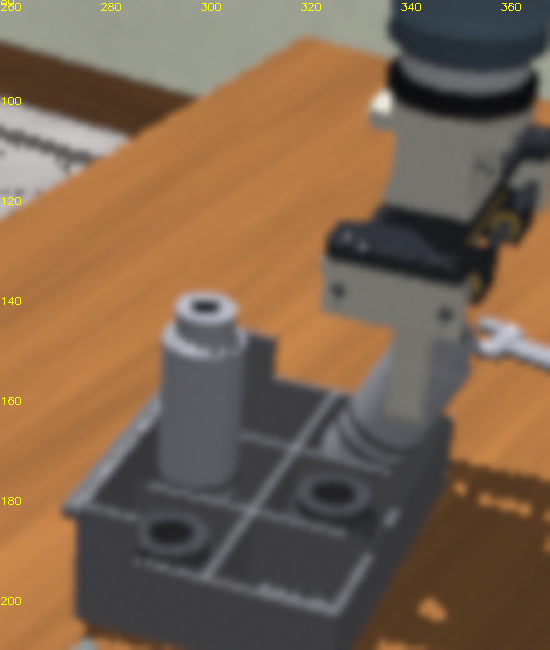

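It's inside the cell with no contact force. I'll push +x against the divider to bring it upright.

>>> arm_command(xyz=[[0.6, 0.12, 0], [0.6, 0.12, 0], [0.6, 0.12, 0], [0.6, 0.12, 0], [0.5, 0.1, 0], [0, 0, 0]], yaw=[0, 0, 0, 0, 0, 0])

```text
time_s: 21.55
position: [0.541, -0.2599, 0.0761]
tcp_rot: [-124.4, 88.7, 156.2]
wrist_force: [-1.0, -1.3, -4.6]
width: 0.044
```

Run:
```python
from h import *
go(-24,-68,.073); save("side","i3",260,80,110,130,5)
```

```text
crate frame grip mm [-37.5 -69.8] tcp [ 0.541  -0.2599  0.0761] heading -79.32 appr [-0.02   0.009 -1.   ] F [-1.  -1.3 -4.6] w 0.044
need cm [1.29 0.42] -0.31 yaw -0.1
```

View pics/i3.png

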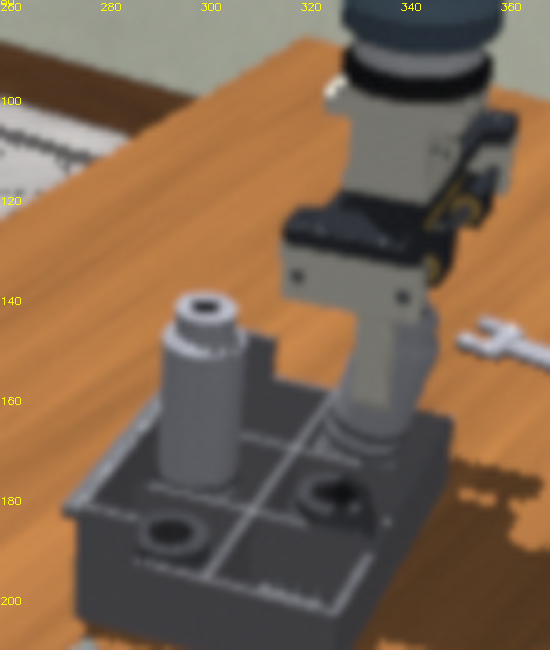

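>>> arm_command(xyz=[[0.6, 0.15, 0], [0.6, 0.15, 0], [0.6, 0.15, 0], [0.3, 0.05, 0], [0, 0, 0]], yaw=[0, 0, 0, 0, 0])

```text
time_s: 22.1
position: [0.5575, -0.2568, 0.078]
tcp_rot: [-111.0, 88.2, 169.7]
wrist_force: [-2.6, -0.2, -3.8]
width: 0.0435
```

```bash
cat >> h.py <<'E'
def vert(name,cx,cy,x0,y0,w,h,k,z=(.005,.093)):
    s=save("side",name,x0,y0,w,h,k); ax=M.T@np.array([cx,cy])/1000+CR; i=cv2.imread(f"pics/{name}.png")
    d=np.array(s["R"][0][:2]); d=d/np.linalg.norm(d)
    for sg in(-1,1):
        q=((proj(s,[[*(ax+sg*.022*d),a] for a in z])-[x0,y0]+.5)*k).astype(int); cv2.line(i,tuple(map(int,q[0])),tuple(map(int,q[1])),(0,255,0),1)
    cv2.imwrite(f"pics/{name}.png",i)
E
python3 - <<'E'
from h import *
e=rep(); vert("i4",e[0],e[1],290,110,80,80,7,(.02,.108))
E
```

```text
crate frame grip mm [-20.5 -69.8] tcp [ 0.5575 -0.2568  0.078 ] heading -79.28 appr [-0.031  0.006 -0.999] F [-2.6 -0.2 -3.8] w 0.0435
```

View pics/i4.png

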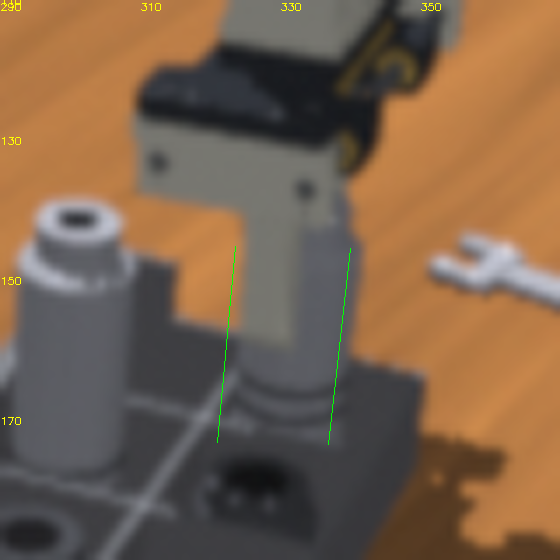

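The edges are parallel to projected vertical, so the short holder is upright against the divider. I'll back off about 6 mm and lower.

>>> arm_command(xyz=[[-0.6, -0.1, 0], [-0.2, 0.1, -0.5], [0, 0, -0.5], [0, 0, -0.4], [0, 0, 0]], yaw=[0, 0, 0, 0, 0])

```text
time_s: 22.65
position: [0.5516, -0.2566, 0.0632]
tcp_rot: [-112.8, 88.6, 167.9]
wrist_force: [-0.6, 0.1, -2.7]
width: 0.0435
```

Run:
```python
from h import *
go(-30,-68,.061)
```

```text
crate frame grip mm [-26.4 -68.4] tcp [ 0.5516 -0.2566  0.0632] heading -79.32 appr [-0.025  0.005 -1.   ] F [-0.6  0.1 -2.7] w 0.0435
need cm [-0.36 -0.03] -0.22 yaw -0.1
```

>>> arm_command(xyz=[[-0.4, 0, -0.3], [0, 0, -0.3], [0, 0, 0], [0, 0, 0]], yaw=[0, 0, 0, 0])

```text
time_s: 23.05
position: [0.5511, -0.257, 0.062]
tcp_rot: [-109.1, 89.1, 171.6]
wrist_force: [0.2, 0.3, -3.1]
width: 0.0438
```

Run:
```python
from h import *
e=rep(); vert("i5",e[0]-2,e[1],290,110,80,80,7)
```

```text
crate frame grip mm [-27.1 -68.7] tcp [ 0.5511 -0.257   0.062 ] heading -79.32 appr [-0.016  0.002 -1.   ] F [ 0.2  0.3 -3.1] w 0.0438
```

View pics/i5.png

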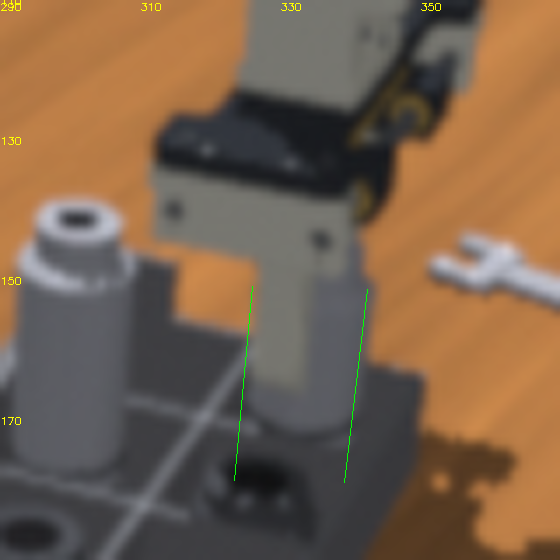

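The nose step is where it should be for a foot on the floor, and the descent has stopped. I'll release and lift off.

>>> arm_command(xyz=[[0, 0, 0], [0, 0, 0], [0, 0, 0], [0, 0, 0]], yaw=[0, 0, 0, 0], gripper=6.4)

```text
time_s: 23.5
position: [0.5512, -0.2577, 0.062]
tcp_rot: [-106.4, 89.1, 174.2]
wrist_force: [-0.2, -0.6, 0.3]
width: 0.0639
```

>>> arm_command(xyz=[[0, 0, 1], [0, 0, 1.5], [0, 0, 2.5], [0, 0, 3], [0, 0, 3], [0, 0, 3], [0, 0, 2], [0, 2, 0], [0, 3, 0], [0, 4, 0]], yaw=[0, 0, 0, 0, 0, 0, 0, 0, 0, 0], gripper=7.0)

```text
time_s: 24.5
position: [0.5497, -0.1675, 0.2327]
tcp_rot: [-97.0, 89.3, -176.8]
wrist_force: [0.0, 0.9, -0.5]
width: 0.07
```

Run:
```python
from h import *
save("side","j1",240,100,140,120,5)
# left short: foot (.6001,.2865), L=76
gow(.5657,.2896,.094,-95.2)
```

```text
tcp [ 0.549  -0.1601  0.2327] appr [-0.014  0.005 -1.   ] need cm 1.64 44.98 -13.87 yaw -15.7
```

View pics/j1.png

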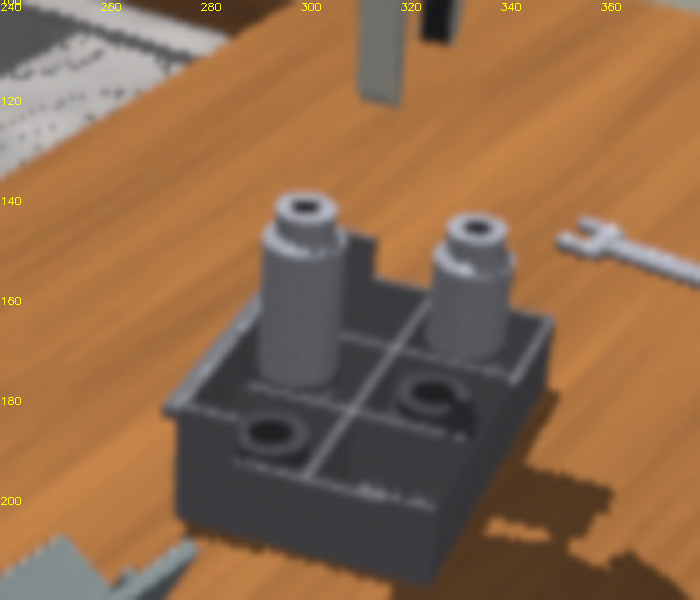

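The first short holder stands upright in the front -y cell (nose at (335,146)), and the tall one is unchanged at (301,141). Now the last one.

>>> arm_command(xyz=[[0.1, 4, 0], [0.2, 4.5, 0], [0.2, 4.5, 0], [0.2, 4.5, 0], [0.2, 4.5, 0], [0.2, 4.5, 0], [0.2, 4.5, 0], [0.2, 3.5, 0], [0.1, 2, 0], [0, 0.5, 0]], yaw=[-1.5, -2, -2, -2, -2, -2, -2, -2, 0, 0])

```text
time_s: 25.55
position: [0.551, 0.2367, 0.2248]
tcp_rot: [-113.2, 88.3, 151.5]
wrist_force: [0.1, -0.2, 0.2]
width: 0.0702
```

>>> arm_command(xyz=[[0, 0, 0], [0, 0, 0], [0, 0, 0]], yaw=[0, 0, 0])

```text
time_s: 25.85
position: [0.549, 0.2362, 0.2235]
tcp_rot: [-108.3, 88.2, 156.5]
wrist_force: [0.7, -0.5, -0.2]
width: 0.0699
```

Run:
```python
from h import *
gow(.5657,.2896,.094,-95.2)
```

```text
tcp [0.549  0.2362 0.2235] appr [-0.028  0.012 -1.   ] need cm 1.62 5.36 -12.95 yaw -0.0
```

>>> arm_command(xyz=[[0.5, 2, 0], [0.5, 1.8, 0], [0.5, 1.2, -1], [0, 0, -2], [0, 0, -2], [0, 0, -2], [0, 0, -1], [0, 0, 0], [0, 0, 0]], yaw=[0, 0, 0, 0, 0, 0, 0, 0, 0])

```text
time_s: 26.75
position: [0.5672, 0.2781, 0.1388]
tcp_rot: [-103.9, 88.3, 160.1]
wrist_force: [0.2, -0.3, 0.1]
width: 0.0699
```

Run:
```python
from h import *
gow(.5657,.2896,.094,-95.2); save("side","k1",130,140,160,140,4)
```

```text
tcp [0.5672 0.2781 0.1388] appr [-0.028  0.01  -1.   ] need cm -0.21 1.17 -4.48 yaw 0.7
```

View pics/k1.png

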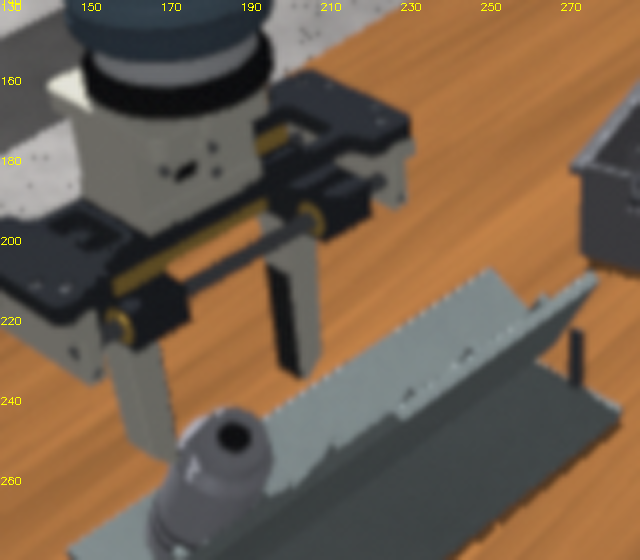

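>>> arm_command(xyz=[[-0.2, 0.6, 0], [0, 0.5, 0], [0, 0, -1], [0, 0, -1.3], [0, 0, -1.2], [0, 0, -0.5], [0, 0, 0]], yaw=[0.4, 0.3, 0, 0, 0, 0, 0])

```text
time_s: 27.5
position: [0.5661, 0.2908, 0.098]
tcp_rot: [-110.1, 88.5, 154.8]
wrist_force: [-0.2, 0.2, 0.5]
width: 0.0698
```

Run:
```python
from h import *
gow(.5657,.2896,.094,-95.2); save("side","k2",130,140,160,140,4)
```

```text
tcp [0.5661 0.2908 0.098 ] appr [-0.023  0.011 -1.   ] need cm -0.08 -0.1 -0.4 yaw -0.1
```

View pics/k2.png

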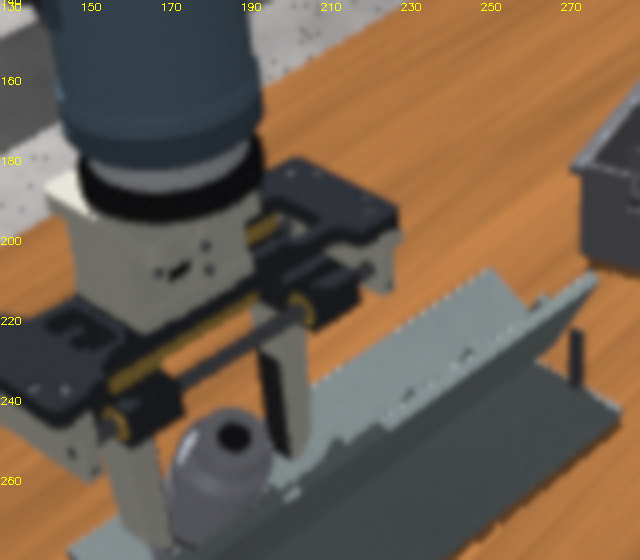

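Fingers straddle the left short holder. I'll drop 4 mm, close and lift along its axis.

>>> arm_command(xyz=[[0, 0, -0.5], [0, 0, 0]], yaw=[0, 0])

```text
time_s: 27.75
position: [0.5664, 0.2907, 0.0931]
tcp_rot: [-110.8, 88.5, 154.0]
wrist_force: [0.8, -0.6, 0.1]
width: 0.0702
```

>>> arm_command(xyz=[[0, 0, 0], [0, 0, 0], [0, 0, 0], [0, 0, 0], [0, 0, 0], [0, 0, 0], [0, 0, 0]], yaw=[0, 0, 0, 0, 0, 0, 0], gripper=3.5, force=25)

```text
time_s: 28.45
position: [0.5672, 0.2904, 0.0941]
tcp_rot: [-112.7, 88.6, 152.1]
wrist_force: [0.7, -0.5, -0.4]
width: 0.0436
```

>>> arm_command(xyz=[[-0.22, 0.02, 0.45], [-0.45, 0.04, 0.9], [-0.45, 0.04, 0.9], [-0.67, 0.06, 1.35], [-0.67, 0.06, 1.35], [-0.67, 0.06, 1.35], [-0.67, 0.06, 1.35], [0, 0, 2], [0, 0, 2], [0, 0, 0]], yaw=[0, 0, 0, 0, 0, 0, 0, 0, 0, 0])

```text
time_s: 29.45
position: [0.522, 0.2946, 0.2214]
tcp_rot: [-113.3, 88.6, 151.7]
wrist_force: [0.2, -0.4, -2.4]
width: 0.0438
```

Run:
```python
from h import *
go(-59,68,.16); save("side","k3",130,120,160,140,4)
```

```text
crate frame grip mm [ 45.9 478.7] tcp [0.522  0.2946 0.2214] heading -95.07 appr [-0.022  0.012 -1.   ] F [ 0.2 -0.4 -2.4] w 0.0438
need cm [ -2.76 -42.3 ] -6.14 yaw 15.7
```

View pics/k3.png

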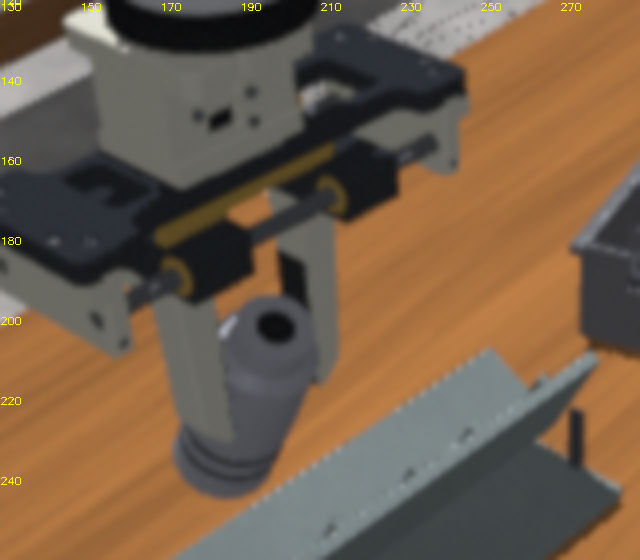

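>>> arm_command(xyz=[[-0.1, -2, 0], [-0.3, -4, 0], [-0.3, -4.5, 0], [-0.3, -4.5, 0], [-0.3, -4.5, 0], [-0.3, -4.5, 0], [-0.3, -4.5, 0], [-0.3, -4.5, 0], [-0.3, -3.5, 0], [-0.1, -2, 0]], yaw=[2, 2, 2, 2, 2, 2, 2, 1, 0, 0])

```text
time_s: 30.5
position: [0.4823, -0.0987, 0.2089]
tcp_rot: [-109.4, 87.4, 171.7]
wrist_force: [0.2, 0.6, -2.9]
width: 0.0436
```

>>> arm_command(xyz=[[0, 0, 0], [0, 0, 0], [0, 0, 0]], yaw=[0, 0, 0])

```text
time_s: 30.8
position: [0.48, -0.0999, 0.2062]
tcp_rot: [-111.1, 87.1, 169.6]
wrist_force: [-0.4, -0.4, -4.1]
width: 0.0437
```

```bash
python3 -c "
from h import *
go(-59,68,.12)"
```

```text
crate frame grip mm [-67.5  98.6] tcp [ 0.48   -0.0999  0.2062] heading -79.24 appr [-0.05   0.009 -0.999] F [-0.4 -0.4 -4.1] w 0.0437
need cm [ 1.4  -2.85] -8.62 yaw -0.2
```

>>> arm_command(xyz=[[0.5, -1, 0], [0.5, -1, 0], [0.5, -0.7, -1], [0, 0, -2], [0, 0, -2], [0, 0, -1.5], [0, 0, 0], [0, 0, 0]], yaw=[0, 0, 0, 0, 0, 0, 0, 0])

```text
time_s: 31.6
position: [0.4991, -0.1276, 0.1364]
tcp_rot: [-111.3, 87.2, 169.8]
wrist_force: [0.4, -0.3, -3.0]
width: 0.0433
```

```bash
python3 -c "
from h import *
go(-57,68,.10)"
```

```text
crate frame grip mm [-53.9  67.9] tcp [ 0.4991 -0.1276  0.1364] heading -78.9 appr [-0.049  0.009 -0.999] F [ 0.4 -0.3 -3. ] w 0.0433
need cm [-0.31 -0.04] -3.64 yaw -0.5
```

>>> arm_command(xyz=[[-0.3, -0.1, -1.2], [0, 0, -1.3], [0, 0, -1], [0, 0, 0], [0, 0, 0]], yaw=[-0.3, -0.2, 0, 0, 0])

```text
time_s: 32.1
position: [0.4974, -0.1298, 0.1009]
tcp_rot: [-109.5, 87.4, 171.1]
wrist_force: [0.5, 0.1, -3.4]
width: 0.0438
```

Run:
```python
from h import *
go(-57,68,.073); save("side","l1",240,80,120,130,5)
```

```text
crate frame grip mm [-56.   66.1] tcp [ 0.4974 -0.1298  0.1009] heading -79.43 appr [-0.045  0.007 -0.999] F [ 0.5  0.1 -3.4] w 0.0438
need cm [-0.14  0.17] -2.79 yaw 0.0
```

View pics/l1.png

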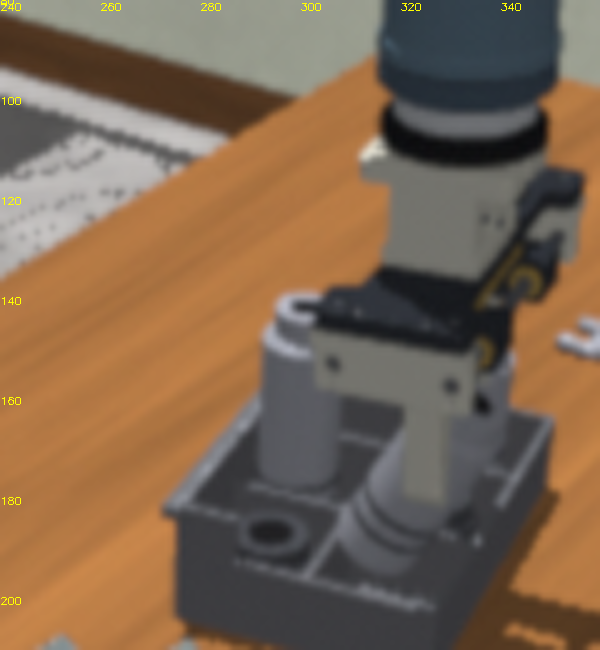

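The foot is over the front +y cell, clear of both dividers. I'll lower it in.

>>> arm_command(xyz=[[0.1, 0.2, -0.9], [0, 0, -0.9], [0, 0, -0.9], [0, 0, 0], [0, 0, 0]], yaw=[0, 0, 0, 0, 0])

```text
time_s: 32.65
position: [0.499, -0.1278, 0.0724]
tcp_rot: [-108.9, 87.5, 171.8]
wrist_force: [0.6, 1.0, -2.7]
width: 0.0436
```

Run:
```python
from h import *
go(-57,68,.073); save("side","l2",240,80,120,130,5)
```

```text
crate frame grip mm [-54.1  67.8] tcp [ 0.499  -0.1278  0.0724] heading -79.4 appr [-0.043  0.006 -0.999] F [ 0.6  1.  -2.7] w 0.0436
need cm [-0.29 -0.04] 0.06 yaw 0.0
```

View pics/l2.png

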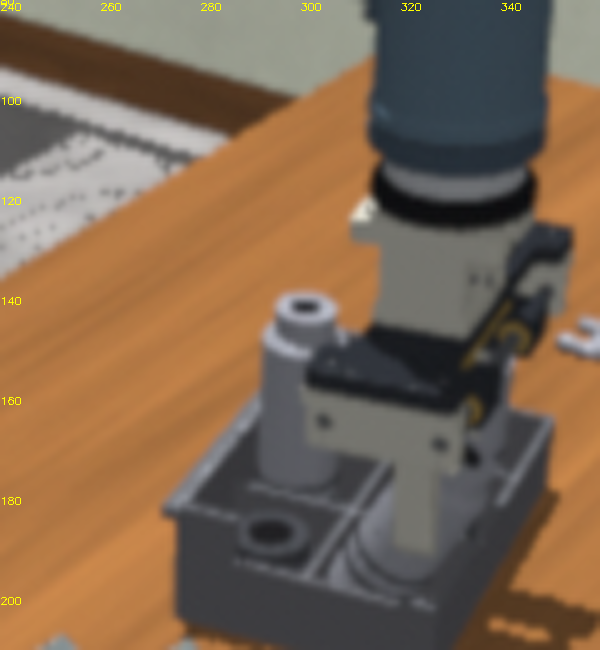

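It's inside the front +y cell. I'll push +x against the divider.

>>> arm_command(xyz=[[0.6, 0.12, 0], [0.6, 0.12, 0], [0.6, 0.12, 0], [0.6, 0.12, 0], [0.5, 0.1, 0], [0, 0, 0]], yaw=[0, 0, 0, 0, 0, 0])

```text
time_s: 33.3
position: [0.5159, -0.1242, 0.0734]
tcp_rot: [-102.9, 85.9, 177.8]
wrist_force: [0.2, -0.3, -3.4]
width: 0.0436
```

Run:
```python
from h import *
e=rep(); vert("l3",e[0],e[1],270,100,90,100,6,(.02,.108))
```

```text
crate frame grip mm [-36.2  68.2] tcp [ 0.5159 -0.1242  0.0734] heading -79.27 appr [-0.072  0.003 -0.997] F [ 0.2 -0.3 -3.4] w 0.0436
```

View pics/l3.png

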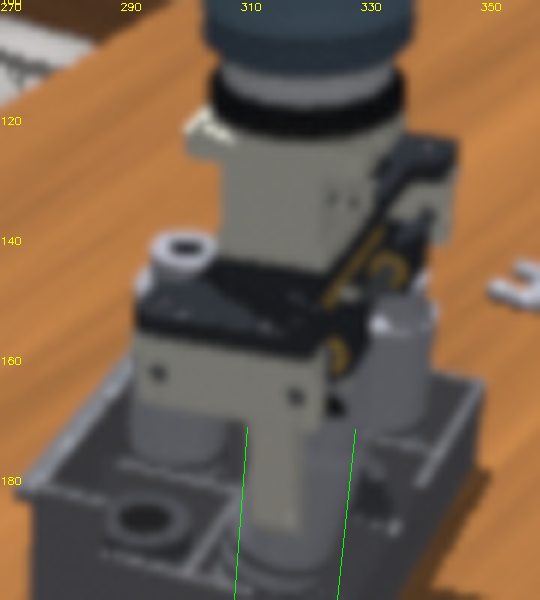

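>>> arm_command(xyz=[[0.6, 0.12, 0], [0.6, 0.12, 0], [0.5, 0.1, 0], [0, 0, 0]], yaw=[0, 0, 0, 0])

```text
time_s: 33.75
position: [0.5286, -0.1216, 0.074]
tcp_rot: [-101.7, 85.3, 179.1]
wrist_force: [-1.5, -0.6, -3.7]
width: 0.0435
```

Run:
```python
from h import *
e=rep(); vert("l4",e[0]-2,e[1],270,120,90,85,7,(.02,.1))
```

```text
crate frame grip mm [-23.   68.4] tcp [ 0.5286 -0.1216  0.074 ] heading -79.23 appr [-0.082  0.001 -0.997] F [-1.5 -0.6 -3.7] w 0.0435
```

View pics/l4.png

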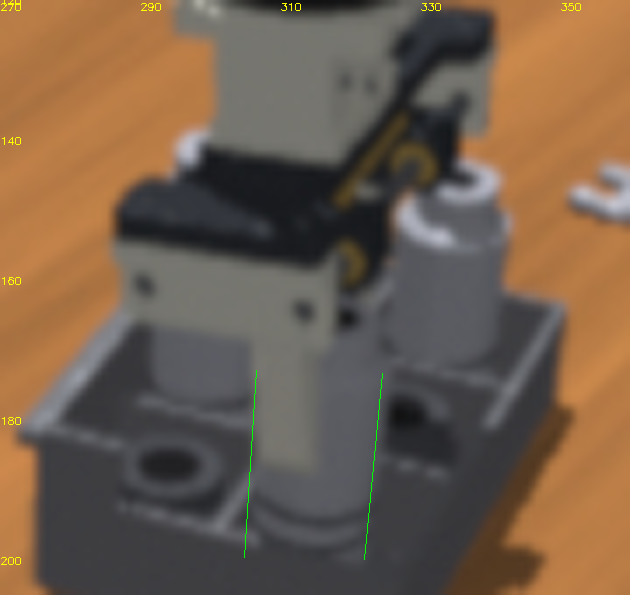

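>>> arm_command(xyz=[[0.5, 0.1, 0], [0, 0, 0]], yaw=[0, 0])

```text
time_s: 34.0
position: [0.5325, -0.1209, 0.074]
tcp_rot: [-101.4, 85.2, 179.4]
wrist_force: [-1.6, -0.8, -5.0]
width: 0.0436
```

Run:
```python
from h import *
e=rep(); vert("l5",e[0]-4,e[1],290,140,60,65,9,(.02,.1))
```

```text
crate frame grip mm [-19.1  68.4] tcp [ 0.5325 -0.1209  0.074 ] heading -79.23 appr [-0.084  0.001 -0.996] F [-1.6 -0.8 -5. ] w 0.0436
```

View pics/l5.png

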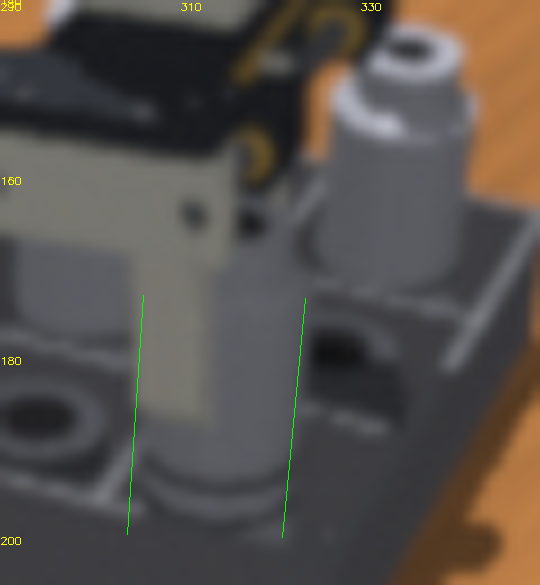

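The holder's edges are now parallel to vertical. I'll back off and lower.

>>> arm_command(xyz=[[-0.6, -0.12, 0], [-0.2, 0, -0.4], [0, 0, -0.4], [0, 0, 0], [0, 0, 0]], yaw=[0, 0, 0, 0, 0])

```text
time_s: 34.55
position: [0.5266, -0.1219, 0.0658]
tcp_rot: [-101.6, 85.6, 179.1]
wrist_force: [-0.5, -0.7, -2.8]
width: 0.0435
```

>>> arm_command(xyz=[[0, 0, -0.3], [0, 0, -0.3], [0, 0, 0], [0, 0, 0]], yaw=[0, 0, 0, 0])

```text
time_s: 34.95
position: [0.5283, -0.1219, 0.0615]
tcp_rot: [-101.2, 85.8, 179.6]
wrist_force: [0.1, -1.4, -3.1]
width: 0.0439
```

Run:
```python
from h import *
e=rep(); vert("m1",e[0]-4,e[1],290,140,60,65,9)
```

```text
crate frame grip mm [-23.5  68.2] tcp [ 0.5283 -0.1219  0.0615] heading -79.28 appr [-0.073  0.001 -0.997] F [ 0.1 -1.4 -3.1] w 0.0439
```

View pics/m1.png

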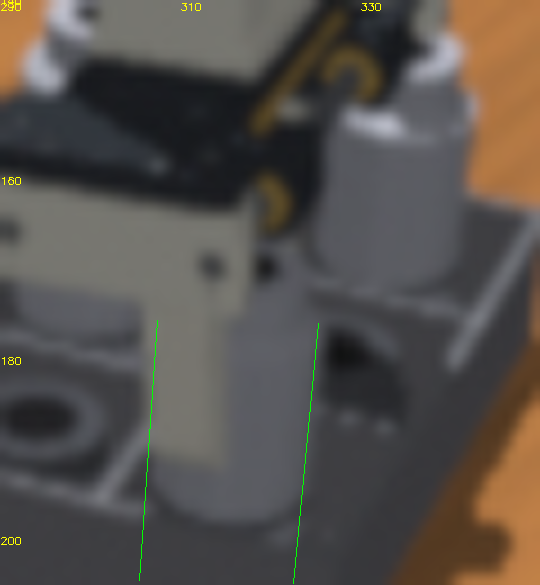

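>>> arm_command(xyz=[[-0.3, 0, -0.4], [0, 0, 0], [0, 0, 0]], yaw=[0, 0, 0])

```text
time_s: 35.3
position: [0.5299, -0.122, 0.0624]
tcp_rot: [-99.7, 86.4, -179.0]
wrist_force: [0.0, -0.2, -3.7]
width: 0.0439
```

>>> arm_command(xyz=[[0, 0, 0], [0, 0, 0], [0, 0, 0], [0, 0, 0]], yaw=[0, 0, 0, 0], gripper=6.4)

```text
time_s: 35.7
position: [0.5296, -0.1224, 0.0618]
tcp_rot: [-99.6, 86.3, -178.9]
wrist_force: [-1.0, -0.3, -0.6]
width: 0.0634
```

>>> arm_command(xyz=[[0, 0, 1], [0, 0, 1.5], [0, 0, 2.5], [0, 0, 3], [0, 0, 3], [0, 0, 2], [-3, 3, 0], [-4, 3, 0], [-4, 2, 0], [0, 0, 0]], yaw=[0, 0, 0, 0, 0, 0, 0, 0, 0, 0])

```text
time_s: 36.7
position: [0.4155, -0.0408, 0.2018]
tcp_rot: [-98.9, 86.5, -178.3]
wrist_force: [1.3, -0.9, -0.1]
width: 0.0641
```

Run:
```python
from h import *
rep(); save("side","n1",250,110,120,110,6); save("top","n2",290,170,120,100,6); save("top","n3")
```

```text
crate frame grip mm [-119.7  168.8] tcp [ 0.4155 -0.0408  0.2018] heading -79.41 appr [-0.061 -0.002 -0.998] F [ 1.3 -0.9 -0.1] w 0.0641
```

View pics/n1.png

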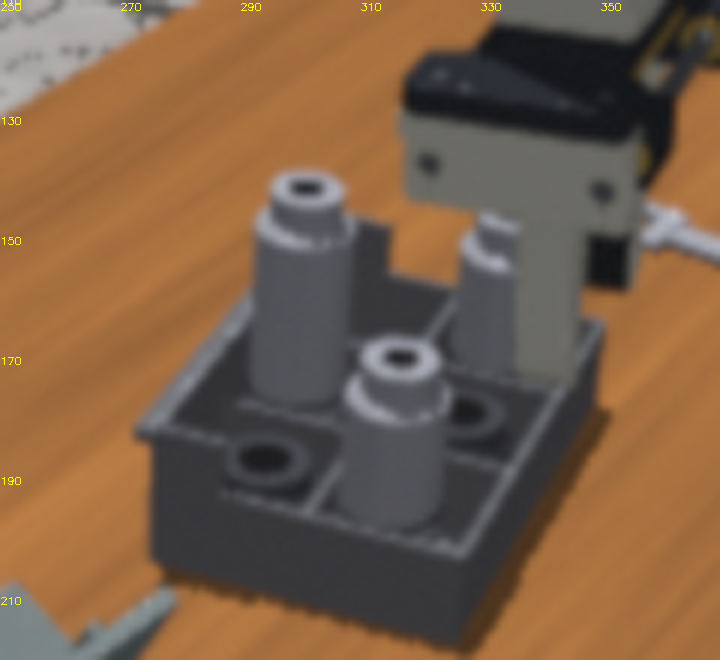

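Run:
```python
from h import *
s=viewer.snapshot("side")
for n,a in(("+y short",(316.3,169.2)),("-y short",(335.2,145.2))):
    r=least_squares(lambda X:proj(s,[X[0],X[1],.110])[0]-a,[.55,-.2]); print(n,(M@(r.x-CR)*1000).round(1))
t=viewer.snapshot("top"); old=cv2.imread("pics/top0.png")[:,:,::-1]
g=cv2.cvtColor(t["img"],cv2.COLOR_RGB2GRAY)
# nose rings in top view, predicted vs found; and jar / wrench unchanged
for n,(cx,cy,z) in{"tall":(42,-1,.137),"+y":(-27,68,.11),"-y":(-28,-68,.11)}.items():
    x=proj(t,[*(M.T@np.array([cx,cy])/1000+CR),z])[0]; print(n,"pred",x.round(1))
c=cv2.HoughCircles(cv2.resize(g[170:270,290:410],None,fx=6,fy=6,interpolation=cv2.INTER_CUBIC),cv2.HOUGH_GRADIENT,1,60,param1=80,param2=25,minRadius=30,maxRadius=75)
if c is not None: print((c[0]/6+[290,170,0]).round(1))
for n,(a,b,w,h) in{"jar":(80,225,45,40),"wrench":(445,205,30,95),"hubF":(345,218,22,24),"hubB":(312,198,24,24)}.items():
    print(n,np.abs(t["img"][b:b+h,a:a+w].astype(int)-old[b:b+h,a:a+w]).mean().round(1))
```

```text
+y short [-27.   67.7]
-y short [-31.3 -68.7]
tall pred [355.9 198. ]
+y pred [330.2 232.4]
-y pred [387.  223.7]
jar 2.1
wrench 2.4
hubF 2.5
hubB 1.9
```

```bash
python3 -c "
from plant import env
s=env.state(); print(s['time_s'],s['wrist_force'],abs(s['dq']).max()); print(env.sign_off())"
```

```text
36.95 [ 0.92983318 -0.53915213 -0.17028719] 0.8253954348786412
the job is handed in; nothing more can be done
None
```

All three holders are standing upright in the crate and the job is handed in, at about 37 s of the 72 s allowed. I gripped each one across its lean and pulled it out along its axis. I then pushed its foot against a cell wall to pivot it upright, lowered it to the floor and released it.

| Holder | Cell | Position in crate frame (x, y) | How measured |
|---|---|---|---|
| Tall | back row, middle | (42, -1) mm | both cameras; nose height 138 mm, 137 mm expected |
| Short (right in rack) | front row, -y | (-31, -69) mm | side camera, assuming it stands on the floor |
| Short (left in rack) | front row, +y | (-27, 68) mm | side camera, assuming it stands on the floor |

- **Undisturbed items:** the jar, the wrench and both hubs look unchanged from the start in the top camera image, by average pixel difference.
- **Robot at hand-in:** it was clear of everything, with the wrist force down to noise, about 1 N.
- **Floor contact:** the wrist force never showed a clear floor contact when I set the holders down. I judged it from the height where the descent stopped and from the nose step in the pictures.
- **Final top view:** I could not look at it because the 40-picture limit was reached, and an automatic circle search there found nothing. The last upright checks are from the side view. The -y short holder was last seen whole before the third placement; fingers partly hid it in the final picture.
- **Gripper tilt:** the tool had drifted to about 4° off vertical by the last placement. That holder still looked upright after release.

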